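Count along the rack and put the board eraser in its gap

ROBOT

A 7-joint arm with a two-finger parallel gripper is mounted at the origin on the work surface. World frame = base frame: x ahead of the robot, y to its left, z up, the work surface at z = 0. Lengths are in m, angles in rad, forces in N, time in s.
With the tool pointing down it reaches from about 0.425 to 0.875 m from the base axis. Payload 4.7 kg.
Tool frame: the origin (TCP) lies at the very end of the fingers, on their centre line; the grasp point (between the pads) lies 19 mm behind it; x points along the fingers, z is the direction in which the jaws open and shut, and the axes are right-handed (so a half turn about x gives the same grasp; the last joint's range is limited). The gripper opens to 87 mm and grips with 3 to 60 N. Pads are 19 mm wide; open, the fingers measure 117 mm over their backs; the gripper's body (75 mm by 190 mm) begins 51 mm behind the grasp point.
Start: joints at [1.204, 0.321, -0.07, 1.45, 0.023, 1.371, -0.057], TCP at [0.242, -0.603, 0.192] pointing down, gripper open.
Joint ranges: [-2.86, 2.86], [-0.3, 2.09], [-1.38, 1.24], [0.06, 2.45], [-1.56, 4.7], [0.09, 2.05], [-2.69, 2.69]. Speed limits (rad/s): [2.57, 2.57, 3.14, 3.14, 3.14, 3.14, 3.14].

INTERFACE

Orientations are given as a rotation vector (axis times angle).
In Python, from bench import * gives the robot as it stands.
- The arm moves only by the shell command python3 -m handwheel 'ROWS' [OPENING] [FORCE]. ROWS is JSON, a list of rows, each an object with "xyz": the shift along the world's x, y, z in cm, a list of three; "angular": the turn, a rotation vector about the world's x, y, z in degrees, a list of three. A call has 1 to 5 rows; each row shifts and turns the pose as measured when the row begins; what a row does not reach is not made up. A row lasts 1/12 s, in which the tool goes at most 41.7 mm and 7.16 degrees, less where a joint would pass 70% of its speed; a pose out of reach is approached as far as the arm can. A call with a gripper value outside its range is refused whole. OPENING is the finger opening in cm, from 0 to 8.7, set as the call begins (- or left out, the last holds). The fingers move at their own pace and stop on an object; FORCE is the grip in N (left out, the last holds). Time passes only in rows, so rows that do not move let the fingers close. It gives the time, the measured TCP pose, the force and the opening at its end, in the units of the state.
- get_state(): the state, without advancing time (a new reading comes with each control period).
- get_image(name): name is "scene" or "top" or "wrist"; returns a dict with "pixels" (420x560x3 uint8, blue, green, red), "K" (3x3 intrinsics, pixels), "dist" ([k1, k2, p1, p2, k3] as OpenCV has them; the pictures are not rectified), "cam_to_world" (4x4, takes a point from camera to world coordinates). Camera axes: x right, y down, z forward; pixel columns grow to the right and rows downward; lengths in m; the calibration is good to about 2 mm. A picture is of the moment at which its call begins. There is no depth.
- close_job(): hands the job in, once; it reports no verdict.
The state is a dict: "time": time; "joint_positions": joint angles; "qd": joint speeds; "joint_torque": joint torques, N m; "position": TCP position; "tool_rot": TCP orientation; "ft_force": force on the tool from outside, world axes, zero at the start; "torque": the same for the moment, N m; "grip_width": opening from 0.0 (shut) to 1.0 (fully open).
Only numpy, scipy, OpenCV 4.12 (cv2) and the standard library are available. Lean on these libraries where they do the work, as an engineer would, in place of code of your own. Each camera call takes 0.05 s, during which the arm holds its last target.

TASK

The red board eraser lives in the third gap of the divider rack, counted from the end where the owl pot stands. First run a fingertip along the springy blue rail from the owl's end, keeping it pressed down a little as you pass over the first and second bumps, and stop on the third, not touching the fourth. Then, without lifting or tipping the eraser, push it over the counter into that third gap until it stops against the back wall, and leave the other things where they are.

Things in the scene. Friction and masses are not known exactly. Their poses are not given: they have to be found in the camera images.
- rack: fixed wooden divider rack, 80 deep (x), 268 wide (y); origin at the centre of its underside; x points into the gaps, y left along the rail. Dividers 6 thick, 55 high at y = 0, +-60, +-120 leave four gaps 54 wide at y = 90, 30, -30, -90, floorless, from the open front at x = -40 (robot side) to the back wall's face at x = 32. Back wall 8 thick, 66 high, its end posts 70 high
- rail (a joint): blue sprung rail along the top of the rack's back wall, centred at rack x = 36, 18 wide (x), 240 long (y), flat top 80 mm above the counter: how far it is pressed straight down, m, 0 at rest, 0.010 at the stop. Yields from about 0.8 N, 3.2 N at the stop, springs back up. 1 mm or more counts as pressed
- bump1 (a point): small white rounded bump on the rail, 16 (x) by 11 (y), rising 2 mm above its top, behind the middle of gap 1 (first from the rack's left, +y, end); point at its crest, 82 mm above the counter when not pressed; axes as the rack's
- bump2 (a point): small white rounded bump on the rail, 16 (x) by 11 (y), rising 2 mm above its top, behind the middle of gap 2 (second from the rack's left, +y, end); point at its crest, 82 mm above the counter when not pressed; axes as the rack's
- bump3 (a point): small white rounded bump on the rail, 16 (x) by 11 (y), rising 2 mm above its top, behind the middle of gap 3 (third from the rack's left, +y, end); point at its crest, 82 mm above the counter when not pressed; axes as the rack's
- bump4 (a point): small white rounded bump on the rail, 16 (x) by 11 (y), rising 2 mm above its top, behind the middle of gap 4 (fourth from the rack's left, +y, end); point at its crest, 82 mm above the counter when not pressed; axes as the rack's
- eraser_mid (a point): board eraser, red plastic back on grey felt, 95 long (x), 36 wide (y), 34 high, loose, about 0.14 kg, lying felt down on the counter in front of the rack beyond its left or right end; point at its centre, 17 mm above the counter; x along its length, roughly the rack's x. Home in a gap it sticks out 23 mm in front, centre at rack x = -15.5
- owl: brown ceramic owl pen pot, 77 dia, 100 high over the ears, loose, standing beside one end of the rack (left, rack +y, or right): the counting starts at that end; origin at the centre of its underside
- bookend: aluminium bookend, foot 80 x 66, upright plate 95 high, loose, beside the rack's other end; origin at the centre of the foot's underside. Leave alone
- cube: yellow sharpener cube, 34 mm, loose, in front of the rack beyond the end opposite to the eraser; origin at the centre of its underside. Leave alone
- docbox: clear plastic document box with a blue snap latch, 240 (x) x 160 (y) x 50 high; origin at the centre of its underside. Leave alone
- spoonrest: steel spoon rest with three pens, a 110 dia dish with a handle reaching 120 along its -x, 25 high; origin under the dish's centre. Leave alone
- mug: blue mug, 80 dia, 90 high; origin at the centre of its underside. Leave alone
- eraser: the same eraser: origin at the centre of its underside, axes as above
Not all that is in view belongs to the job. Of the things that look like the eraser, the largest one is meant.

How it is judged:
On the way, in this order (a step that is already met when the one before it is completed fails the run):
1. fingertip presses the rail down on bump 1 counted from the owl, the eraser not yet pushed (value of joint rail above 0.001 m and distance of eraser_mid from where it was at the start of the episode below 0.02 m and ((y of owl in the frame of rack above 0 m and contact force between the fingers and rail_c1 above 0.15 N) or (not (y of owl in the frame of rack above 0 m) and contact force between the fingers and rail_c4 above 0.15 N))), for 0.04 s.
2. the fingertip, still holding the rail down, passes over plain rail between bump 1 and bump 2 (value of joint rail above 0.001 m and not (contact force between the fingers and rail_c1 above 0.02 N or contact force between the fingers and rail_c2 above 0.02 N or contact force between the fingers and rail_c3 above 0.02 N or contact force between the fingers and rail_c4 above 0.02 N) and distance of eraser_mid from where it was at the start of the episode below 0.02 m), for 0.04 s.
3. fingertip presses the rail down on bump 2 counted from the owl, the eraser not yet pushed (value of joint rail above 0.001 m and distance of eraser_mid from where it was at the start of the episode below 0.02 m and ((y of owl in the frame of rack above 0 m and contact force between the fingers and rail_c2 above 0.15 N) or (not (y of owl in the frame of rack above 0 m) and contact force between the fingers and rail_c3 above 0.15 N))), for 0.04 s.
4. the fingertip, still holding the rail down, passes over plain rail between bump 2 and bump 3 (all of step 2), for 0.04 s.
5. fingertip presses the rail down on bump 3 counted from the owl, the eraser not yet pushed (value of joint rail above 0.001 m and distance of eraser_mid from where it was at the start of the episode below 0.02 m and ((y of owl in the frame of rack above 0 m and contact force between the fingers and rail_c3 above 0.15 N) or (not (y of owl in the frame of rack above 0 m) and contact force between the fingers and rail_c2 above 0.15 N))), for 0.04 s.
6. the eraser is pushed home in the third gap (x of eraser_mid in the frame of rack above -0.0205 m and ((y of owl in the frame of rack above 0 m and y of eraser_mid in the frame of rack between -0.043 and -0.017 m) or (not (y of owl in the frame of rack above 0 m) and y of eraser_mid in the frame of rack between 0.017 and 0.043 m)) and angle between the x axis of eraser_mid and the x axis of rack, either way round below 0.2 rad and angle between eraser_mid's own z axis and vertical below 0.1 rad and height (world z) of eraser_mid below 0.021 m), for 0.2 s.
At the end, for the whole second after the job is handed in: The eraser lies flat in the third gap from the owl's end, its front end within 5 mm of the back wall, at rest and within 13 mm of the gap's middle and 0.2 rad of its direction; the rail is up again; nothing else has moved by more than 20 mm (all of step 6 and linear speed of eraser below 0.01 m/s and value of joint rail below 0.001 m and distance of each of owl, bookend, cube, docbox, spoonrest, mug from where it was at the start of the episode below 0.02 m); the robot touches nothing.
It fails at once if the eraser is lifted by more than 10 mm (height (world z) of eraser_mid above 0.027 m).
It fails at once if the eraser is tipped by more than 0.4 rad (angle between eraser_mid's own z axis and vertical above 0.4 rad).
It fails at once if the fingers touch the fourth bump from the owl ((y of owl in the frame of rack above 0 m and contact force between the fingers and rail_c4 above 0.15 N) or (not (y of owl in the frame of rack above 0 m) and contact force between the fingers and rail_c1 above 0.15 N)).
It fails at once if the owl, bookend, cube, document box, spoon rest or mug is moved more than 20 mm (distance of any of owl, bookend, cube, docbox, spoonrest, mug from where it was at the start of the episode above 0.02 m).
It also fails if it takes over 72 s, if anything falls off the work surface, if the arm or the gripper's body presses on something with over 40 N, if the wrist force passes 120 N, or if a joint passes its speed limit or range.

## Working session

There is one attempt and no reset: what is moved stays moved. The work goes in short steps, Python scripts to look and compute and a shell command to move; the robot and the scene stay as the last step left them, time stands still between calls to the robot, and variables do not carry over. Pictures are saved under pics/ and viewed, and the job is handed in when it is done.

```bash
mkdir -p pics; ls
python3 - <<'E'
from bench import *
import cv2,numpy as np
for n in("scene","top","wrist"):
    d=get_image(n); cv2.imwrite(f"pics/{n}0.png",d["pixels"]); print(n,d["K"],d["dist"],np.round(d["cam_to_world"],4))
print(get_state())
E
```

```text
pics
scene [[450.69795673   0.         274.66829981]
 [  0.         450.69795673 215.41285495]
 [  0.           0.           1.        ]] [-0.08403994  0.          0.          0.          0.        ] [[-0.7577  0.4066 -0.5104  1.1043]
 [ 0.6525  0.4567 -0.6048  0.679 ]
 [-0.0128 -0.7913 -0.6113  0.7654]
 [ 0.      0.      0.      1.    ]]
top [[409.25546992   0.         283.52845139]
 [  0.         409.25546992 214.9602759 ]
 [  0.           0.           1.        ]] [-0.00747743  0.          0.          0.          0.        ] [[ 1.2000e-03 -9.9940e-01  3.3800e-02  4.5340e-01]
 [-1.0000e+00 -1.0000e-03  4.1000e-03 -2.0300e-02]
 [-4.1000e-03 -3.3800e-02 -9.9940e-01  1.3627e+00]
 [ 0.0000e+00  0.0000e+00  0.0000e+00  1.0000e+00]]
wrist [[312.93776366   0.         279.61729019]
 [  0.         312.93776366 209.7288129 ]
 [  0.           0.           1.        ]] [-0.03912999  0.          0.          0.          0.        ] [[ 0.3715 -0.8856 -0.2787  0.3195]
 [-0.9284 -0.3549 -0.1099 -0.5736]
 [-0.0016  0.2996 -0.9541  0.3837]
 [ 0.      0.      0.      1.    ]]
{'time': 0.15, 'joint_positions': array([ 1.20411595,  0.32167505, -0.0700367 ,  1.45137732,  0.02261273,
        1.37078614, -0.05693074]), 'qd': array([ 0.00060167, -0.00304619,  0.00102225, -0.00195143, -0.00159291,
        0.00064801,  0.00120405]), 'joint_torque': array([-1.51840973e-04, -4.91797614e+01, -4.04719748e-01, -3.12877786e+01,
       -6.39226288e-02,  4.04889823e-02,  1.24301550e-04]), 'position': array([ 0.24132394, -0.60305683,  0.19090668]), 'tool_rot': array([ 0.92510203,  1.36690106, -0.92390873]), 'ft_force': array([ 0.27512929, -0.30562505,  0.18290083]), 'torque': array([ 0.0322144 ,  0.03781656, -0.00841155]), 'grip_width': 0.9992338377736746}
```

View pics/scene0.png

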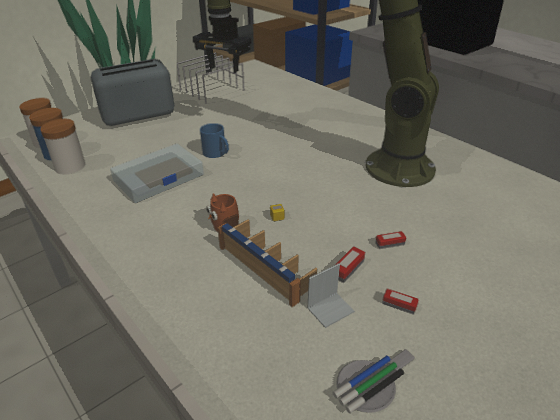

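View pics/top0.png

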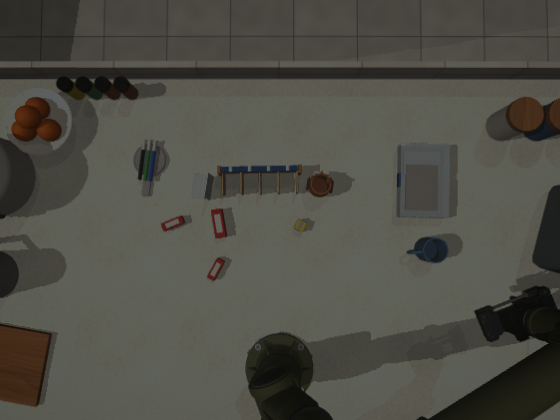

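View pics/wrist0.png

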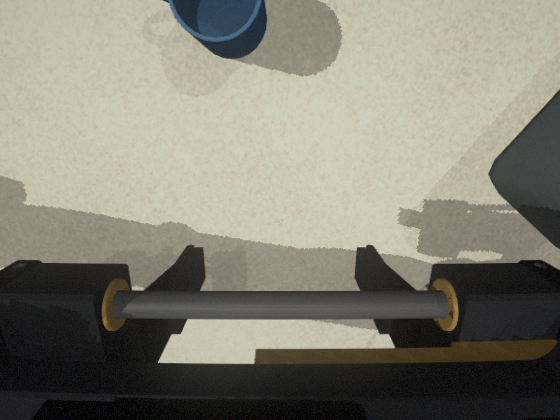

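Top view: rack at about (260,180), with the owl at its right (world -y) end at (320,184). Eraser candidates, all red with a white label:
- A at (219,223), the largest
- B at (173,223), small
- C at (216,268), small

I choose A. The count starts at the right end, so the order is bump4, bump3, bump2, and the third gap is the one at rack y = +30. I'll check this in a close crop and measure.

```bash
cat > h.py <<'E'
from bench import *
import cv2,numpy as np
def ray(d,uv,z):
    p=cv2.undistortPoints(np.array(uv,float).reshape(-1,1,2),d["K"],np.array(d["dist"])).reshape(-1,2)
    T=np.array(d["cam_to_world"]); r=np.c_[p,np.ones(len(p))]@T[:3,:3].T; o=T[:3,3]
    return o+r*((z-o[2])/r[:,2])[:,None]
def proj(d,P):
    T=np.linalg.inv(np.array(d["cam_to_world"])); 
    return cv2.projectPoints(np.array(P,float).reshape(-1,1,3),cv2.Rodrigues(T[:3,:3])[0],T[:3,3],d["K"],np.array(d["dist"]))[0].reshape(-1,2)
E
python3 - <<'E'
from h import *
a=cv2.imread("pics/top0.png"); c=cv2.resize(a[130:290,150:350],None,fx=4,fy=3.75,interpolation=cv2.INTER_CUBIC) if 0 else cv2.resize(a[150:290,150:345],None,fx=4,fy=4,interpolation=cv2.INTER_CUBIC)
cv2.imwrite("pics/top0c.png",c)
b=cv2.imread("pics/scene0.png"); cv2.imwrite("pics/scene0c.png",cv2.resize(b[180:330,200:400],None,fx=4,fy=4,interpolation=cv2.INTER_CUBIC))
E
```

```text
(no output)
```

View pics/top0c.png

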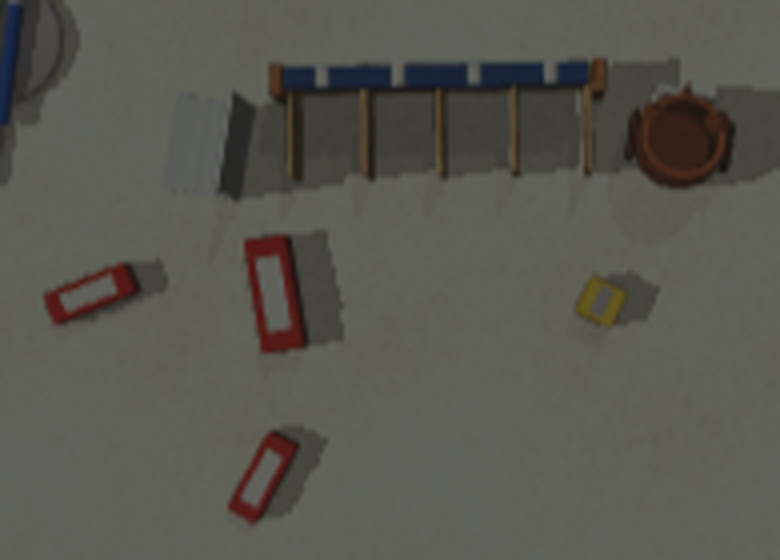

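View pics/scene0c.png

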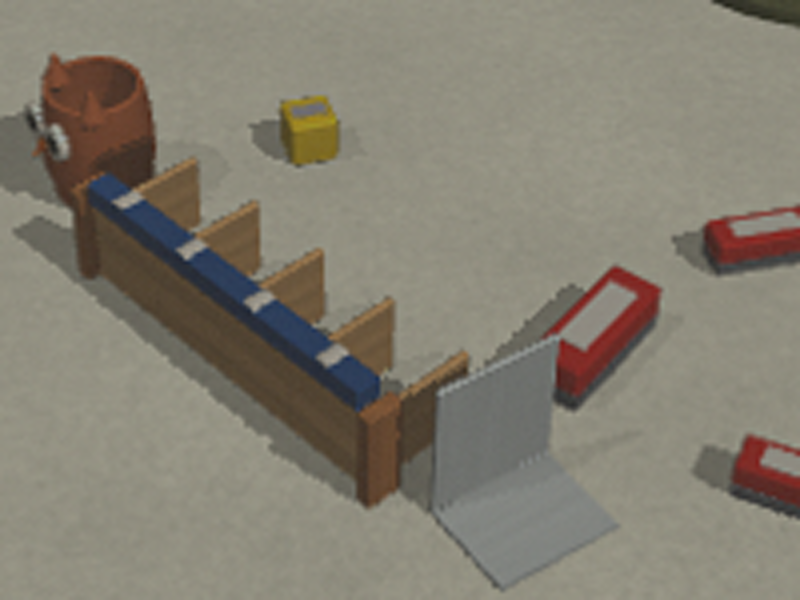

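The crops confirm it. Owl is at the -y end, A at crop (275,293) is the longest eraser, and the bookend is at the +y end. Four white bumps show along the blue rail.

```bash
cat > m.py <<'E'
from h import *
def red(d):
    hsv=cv2.cvtColor(d["pixels"],cv2.COLOR_BGR2HSV)
    m=cv2.inRange(hsv,(0,170,60),(6,255,255))|cv2.inRange(hsv,(174,170,60),(180,255,255))
    return m
def rail(d,box):
    x0,y0,x1,y1=box; s=4
    im=cv2.resize(d["pixels"][y0:y1,x0:x1],None,fx=s,fy=s,interpolation=cv2.INTER_CUBIC)
    hsv=cv2.cvtColor(im,cv2.COLOR_BGR2HSV)
    b=cv2.inRange(hsv,(105,110,40),(130,255,255))
    hull=cv2.convexHull(cv2.findNonZero(b)); H=np.zeros_like(b); cv2.fillConvexPoly(H,hull,255); H=cv2.erode(H,np.ones((3,3)))
    w=cv2.inRange(hsv,(0,0,80),(180,80,255))&H
    n,l,st,c=cv2.connectedComponentsWithStats(w)
    out=[((c[i]+.5)/s-.5+[x0,y0],st[i][4]) for i in range(1,n) if st[i][4]>60]
    r=cv2.minAreaRect(hull); 
    return out,((np.array(cv2.boxPoints(r))+.5)/s-.5+[x0,y0])
if __name__=="__main__":
    t=get_image("top"); s=get_image("scene")
    o,bx=rail(t,(210,155,310,180))
    for u,a in o: print("top",np.round(u,2),a,np.round(ray(t,u,.081),4))
    print("rail corners",np.round(ray(t,bx,.08),4))
    o,_=rail(s,(215,215,310,290))
    for u,a in o: print("scene",np.round(u,2),a,np.round(ray(s,u,.081),4))
    for n,d in(("top",t),("scene",s)):
        for c in cv2.findContours(red(d),cv2.RETR_EXTERNAL,cv2.CHAIN_APPROX_NONE)[0]:
            if cv2.contourArea(c)>60:
                u=cv2.boxPoints(cv2.minAreaRect(c)) if n=="top" else c.reshape(-1,2)
                P=ray(d,u,.034); 
                r=cv2.minAreaRect((P[:,:2]*1000).astype(np.float32)); print(n,cv2.contourArea(c),np.round(r,1) if 0 else r)
    for x,y in ((320,184),(299.5,225)): print(ray(t,[[x,y]],.05))
E
python3 m.py
```

```text
top [286.87 167.74] 174 [[ 0.6454 -0.0254  0.081 ]]
top [267.89 168.12] 158 [[0.6442 0.0344 0.081 ]]
top [248.84 168.47] 173 [[0.643  0.0943 0.081 ]]
top [229.83 168.89] 158 [[0.6417 0.1542 0.081 ]]
rail corners [[ 0.648   0.1828  0.08  ]
 [ 0.6526 -0.0545  0.08  ]
 [ 0.6369 -0.0548  0.08  ]
 [ 0.6323  0.1824  0.08  ]]
scene [230.99 229.78] 333 [[ 0.6476 -0.025   0.081 ]]
scene [246.86 241.93] 383 [[0.6463 0.0351 0.081 ]]
scene [263.85 254.82] 425 [[0.6448 0.0949 0.081 ]]
scene [282.13 268.62] 454 [[0.6433 0.1548 0.081 ]]
top 242.0 ((471.8125, 197.7587432861328), (89.44012451171875, 32.624794006347656), 9.81473445892334)
scene 80.5 ((479.348388671875, 355.3787536621094), (26.069568634033203, 68.51792907714844), 21.933122634887695)
scene 110.0 ((473.24444580078125, 203.12130737304688), (90.8112564086914, 36.69810485839844), 10.138243675231934)
[[ 0.59757017 -0.13211     0.05      ]]
[[ 0.46564556 -0.06615346  0.05      ]]
```

Averaging the two views, the bumps in count order are at (.6465,-.025), (.645,.035) and (.644,.0945), and the rack yaw is about +0.021 rad. The eraser is at about (.472,.200) with a yaw of about 10°. Next I'll work out the tool turn needed and where the bookend stands.

```bash
cat > s.py <<'E'
from h import *
from scipy.spatial.transform import Rotation as R
def show(tx=None,yaw=None):
    s=get_state(); m=R.from_rotvec(s["tool_rot"]).as_matrix()
    print("t",round(s["time"],2),"p",np.round(s["position"],4),"x",np.round(m[:,0],3),"jaw",np.round(m[:,2],3),"F",np.round(s["ft_force"],2),"g",round(s["grip_width"],2))
    if yaw is not None: # jaw axis yaw target rad, smallest turn mod pi
        z=np.array([np.cos(yaw),np.sin(yaw),0]); z*=np.sign(z@m[:,2]) or 1
        x=np.array([0,0,-1.]); M=np.c_[x,np.cross(z,x),z]
        print("rotvec deg",np.round(np.degrees(R.from_matrix(M@m.T).as_rotvec()),2))
    if tx is not None: print("shift cm",np.round((np.array(tx)-s["position"])*100,2))
E
python3 - <<'E'
from s import *
show([.6468,-.042,.12],.021)
show([.6468,-.042,.12],.021+np.pi/2)
t=cv2.imread("pics/top0.png")
d=get_image("top")
print(ray(d,[[192,173],[212,174],[212,198],[208,199]],.0),ray(d,[[212,174],[210.5,199.5]],.095))
E
```

```text
t 0.25 p [ 0.2414 -0.6032  0.1913] x [-0.     0.001 -1.   ] jaw [ 0.372 -0.928 -0.001] F [-0.32  0.86 -0.25] g 1.0
rotvec deg [-2.000e-02 -5.000e-02  6.939e+01]
shift cm [40.54 56.12 -7.13]
t 0.25 p [ 0.2414 -0.6032  0.1913] x [-0.     0.001 -1.   ] jaw [ 0.372 -0.928 -0.001] F [-0.32  0.86 -0.25] g 1.0
rotvec deg [-5.000e-02 -1.000e-02 -2.061e+01]
shift cm [40.54 56.12 -7.13]
[[0.63972794 0.2918867  0.        ]
 [0.63638808 0.22482215 0.        ]
 [0.55591415 0.22423708 0.        ]
 [0.55255798 0.23758673 0.        ]] [[0.62363319 0.20773048 0.095     ]
 [0.54409716 0.21181772 0.095     ]]
```

Plan: jaw along world y throughout, with fingers shut on the rail. The whole move is about 40 cm in x and 56 cm in y, so I go in short rows.

```bash
python3 -m handwheel '[{"xyz":[2.4,3.3,0],"angular":[0,0,-5]},{"xyz":[2.4,3.3,0],"angular":[0,0,-5]},{"xyz":[2.4,3.3,0],"angular":[0,0,-5]},{"xyz":[2.4,3.3,0],"angular":[0,0,-5]},{"xyz":[2.4,3.3,0],"angular":[0,0,0]}]' 0 10
python3 -m handwheel '[{"xyz":[2.4,3.3,0],"angular":[0,0,0]},{"xyz":[2.4,3.3,0],"angular":[0,0,0]},{"xyz":[2.4,3.3,0],"angular":[0,0,0]},{"xyz":[2.4,3.3,0],"angular":[0,0,0]},{"xyz":[2.4,3.3,0],"angular":[0,0,0]}]'
python3 -c "
from s import *
show([.6468,-.042,.12],.021+np.pi/2)"
```

```text
time: 0.72
position: [0.3524, -0.4419, 0.1892]
tool_rot: [1.211, 1.209, -1.221]
ft_force: [1.6, -0.9, -0.5]
grip_width: 0.704
time: 1.13
position: [0.4736, -0.2718, 0.1903]
tool_rot: [1.211, 1.205, -1.223]
ft_force: [0.7, -0.3, -0.3]
grip_width: 0.325
t 1.13 p [ 0.4736 -0.2718  0.1903] x [-0.005 -0.004 -1.   ] jaw [-0.01  -1.     0.004] F [ 0.65 -0.3  -0.27] g 0.32
rotvec deg [ 0.24 -0.31  1.8 ]
shift cm [17.32 22.98 -7.03]
```

```bash
python3 -m handwheel '[{"xyz":[2.4,3.1,0],"angular":[0,0,1.8]},{"xyz":[2.4,3.1,0],"angular":[0,0,0]},{"xyz":[2.4,3.1,0],"angular":[0,0,0]},{"xyz":[2.4,3.1,0],"angular":[0,0,0]},{"xyz":[2.4,3.1,0],"angular":[0,0,0]}]'
python3 -m handwheel '[{"xyz":[2.4,3.1,-1],"angular":[0,0,0]},{"xyz":[2.4,3.1,-2],"angular":[0,0,0]},{"xyz":[0,0,-3],"angular":[0,0,0]},{"xyz":[0,0,0],"angular":[0,0,0]}]'
python3 -c "
from s import *
show([.6468,-.046,.095],.021+np.pi/2)
d=get_image('scene');cv2.imwrite('pics/s1.png',cv2.resize(d['pixels'][130:300,150:350],None,fx=4,fy=3.5))
d=get_image('wrist');cv2.imwrite('pics/w1.png',d['pixels'])"
```

```text
time: 1.55
position: [0.5979, -0.1081, 0.1919]
tool_rot: [1.187, 1.216, -1.198]
ft_force: [0.2, -1.1, 0.9]
grip_width: 0.016
time: 1.88
position: [0.6507, -0.0328, 0.1337]
tool_rot: [1.186, 1.222, -1.179]
ft_force: [-2.0, -1.3, -2.7]
grip_width: 0.004
t 1.88 p [ 0.6507 -0.0328  0.1337] x [ 0.005  0.    -1.   ] jaw [ 0.035 -0.999  0.   ] F [-2.04 -1.34 -2.67] g 0.0
rotvec deg [ 0.    0.3  -0.81]
shift cm [-0.39 -1.32 -3.87]
```

View pics/s1.png

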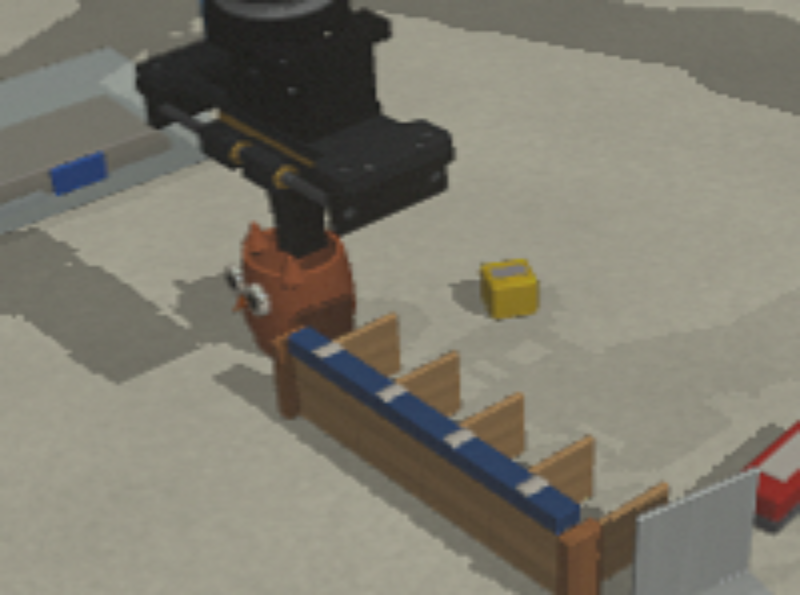

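View pics/w1.png

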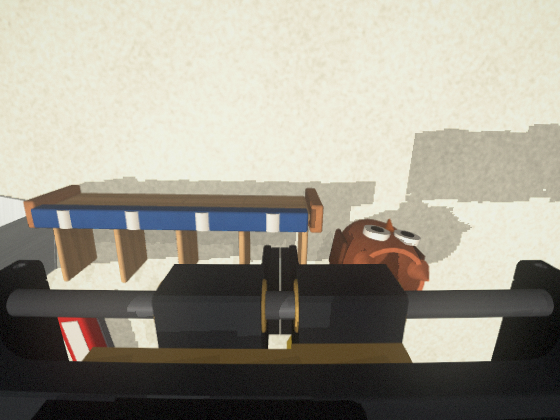

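```bash
python3 -m handwheel '[{"xyz":[-0.4,-1.2,-1.2],"angular":[0,0,-0.8]},{"xyz":[0,0,-1.2],"angular":[0,0,0]},{"xyz":[0,0,0],"angular":[0,0,0]},{"xyz":[0,0,0],"angular":[0,0,0]}]'
python3 -c "
from s import *
show([.6468,-.046,.076],.021+np.pi/2)"
```

```text
time: 2.32
position: [0.6509, -0.0527, 0.1196]
tool_rot: [1.208, 1.195, -1.188]
ft_force: [1.1, -0.6, 0.6]
grip_width: 0.005
t 2.32 p [ 0.6509 -0.0527  0.1196] x [ 0.022 -0.005 -1.   ] jaw [ 0.011 -1.     0.005] F [ 1.14 -0.6   0.63] g 0.0
rotvec deg [0.26 1.24 0.58]
shift cm [-0.41  0.67 -4.36]
```

The wrist view shows the bumps at u=273 (first, owl side), 202, 132 and 64. The closed fingers are in front of the owl's end. I'll check the tip against its projection and let it settle.

```bash
python3 -m handwheel '[{"xyz":[-0.4,0.6,-1.5],"angular":[0.2,1.2,0.5]},{"xyz":[0,0,0],"angular":[0,0,0]},{"xyz":[0,0,0],"angular":[0,0,0]},{"xyz":[0,0,0],"angular":[0,0,0]}]'
python3 -c "
from s import *
show([.6468,-.046,.076],.021+np.pi/2)
d=get_image('scene');a=d['pixels'].copy();p=proj(d,get_state()['position'])[0];print(p)
q=proj(d,[[.6465,-.025,.082]])[0];print(q)
cv2.imwrite('pics/s2.png',cv2.resize(a[170:270,190:320],None,fx=6,fy=6));
show([.6468,-.046,.076],.021+np.pi/2)"
```

```text
time: 2.65
position: [0.6466, -0.049, 0.1045]
tool_rot: [1.196, 1.215, -1.198]
ft_force: [0.0, -0.0, 0.2]
grip_width: 0.008
t 2.65 p [ 0.6466 -0.049   0.1045] x [ 0.    -0.002 -1.   ] jaw [ 0.016 -1.     0.002] F [ 0.03 -0.02  0.17] g 0.01
rotvec deg [0.11 0.01 0.26]
shift cm [ 0.02  0.3  -2.85]
[224.56811006 217.20514388]
[231.32706961 229.27532276]
t 2.7 p [ 0.6468 -0.0491  0.1048] x [ 0.001 -0.002 -1.   ] jaw [ 0.016 -1.     0.002] F [-0.2   0.18 -0.09] g 0.01
rotvec deg [0.11 0.04 0.27]
shift cm [-0.    0.31 -2.88]
```

View pics/s2.png

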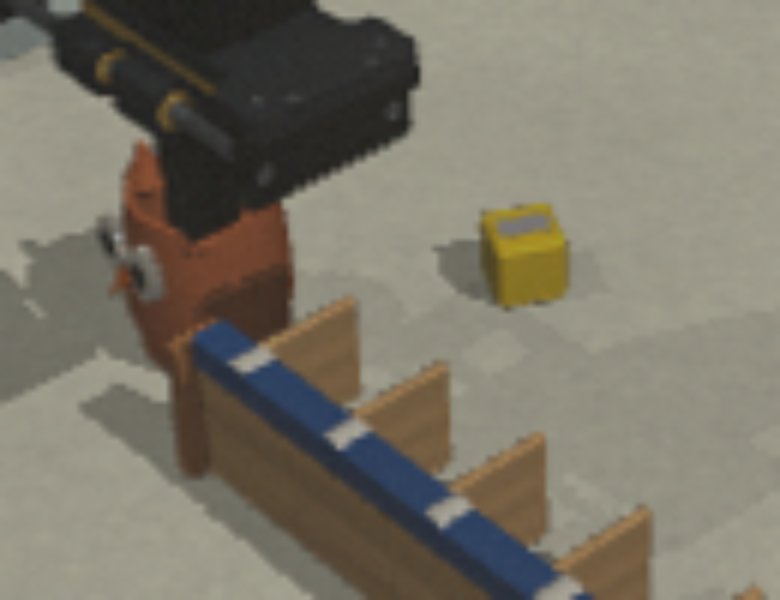

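The visible finger end, at about crop (210,225), sits roughly 7 px above the projected TCP at crop (207,283), which is about 18 mm. I'll check that before descending.

Run:
```python
from s import *
for n,b in(("scene",(195,180,260,240)),("wrist",(220,180,340,300)),("top",(255,140,325,190))):
    d=get_image(n);s=get_state();p=s['position'];a=d['pixels'].copy()
    k=9 if n!="wrist" else 5
    a=cv2.resize(cv2.convertScaleAbs(a,alpha=2.0),None,fx=k,fy=k)
    for dz,c in((0,(0,255,0)),(.019,(0,255,255)),(.07,(255,0,255))):
        q=proj(d,p+[0,0,dz])[0]; cv2.circle(a,tuple(int(v) for v in (q+.5)*k),3,c,-1); print(n,dz,q)
    x0,y0,x1,y1=b; cv2.imwrite(f"pics/{n}3.png",a[y0*k:y1*k,x0*k:x1*k])
```

```text
scene 0 [224.48886835 217.15167981]
scene 0.019 [223.84077724 210.82022989]
scene 0.07 [222.03884671 193.12871465]
wrist 0 [277.91351127 242.97624528]
wrist 0.019 [277.82557127 255.39761462]
wrist 0.07 [277.4819395  304.18658568]
top 0 [294.57750118 166.01962928]
top 0.019 [294.72045869 165.06176739]
top 0.07 [295.12667323 162.33998607]
```

View pics/scene3.png

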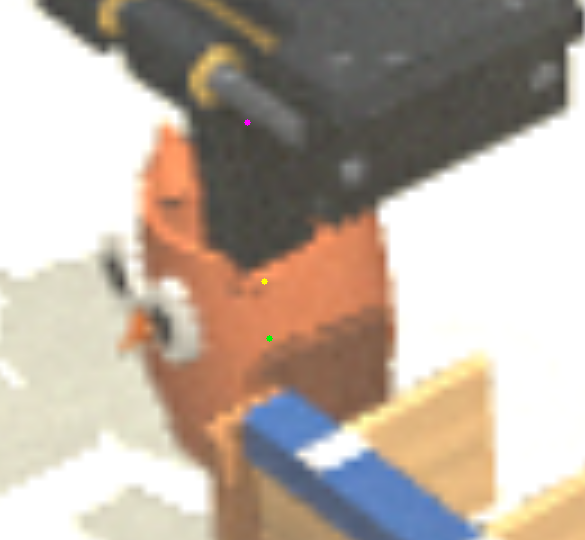

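View pics/wrist3.png

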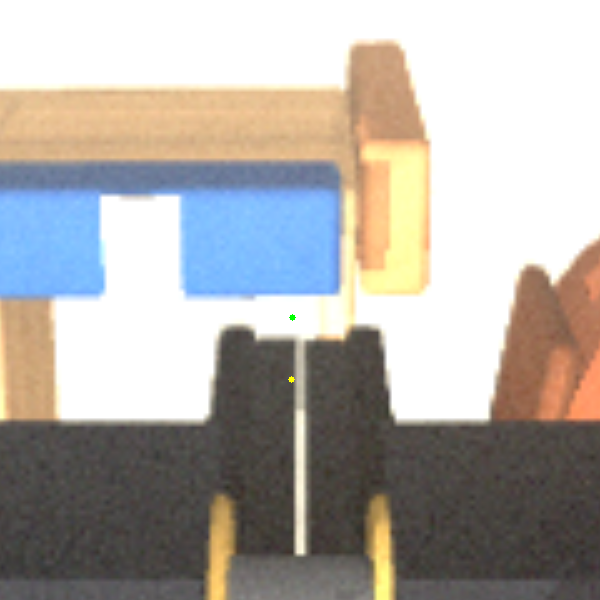

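View pics/top3.png

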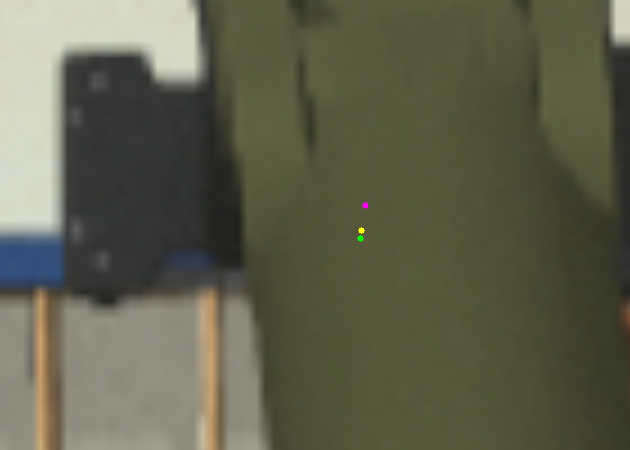

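Both views put the visible finger end near the grasp point, not the TCP. I'll settle it by touch, descending in small steps and watching the force.

```bash
python3 -m handwheel '[{"xyz":[0,0.1,-1],"angular":[0,0,0.2]},{"xyz":[0,0,0],"angular":[0,0,0]},{"xyz":[0,0,-0.5],"angular":[0,0,0]},{"xyz":[0,0,0],"angular":[0,0,0]},{"xyz":[0,0,0],"angular":[0,0,0]}]'
python3 -c "
from s import *
show([.6468,-.046,.076],.021+np.pi/2)"
python3 -m handwheel '[{"xyz":[0,0,-0.4],"angular":[0,0,0]},{"xyz":[0,0,0],"angular":[0,0,0]},{"xyz":[0,0,0],"angular":[0,0,0]}]'
python3 -m handwheel '[{"xyz":[0,0,-0.3],"angular":[0,0,0]},{"xyz":[0,0,0],"angular":[0,0,0]},{"xyz":[0,0,0],"angular":[0,0,0]}]'
```

```text
time: 3.27
position: [0.6474, -0.0475, 0.089]
tool_rot: [1.193, 1.216, -1.193]
ft_force: [0.3, 0.7, 0.4]
grip_width: 0.004
t 3.27 p [ 0.6474 -0.0475  0.089 ] x [ 0.002 -0.002 -1.   ] jaw [ 0.021 -1.     0.002] F [0.27 0.69 0.38] g 0.0
rotvec deg [0.13 0.14 0.01]
shift cm [-0.06  0.15 -1.3 ]
time: 3.52
position: [0.6473, -0.0475, 0.0844]
tool_rot: [1.193, 1.216, -1.193]
ft_force: [-0.4, 0.2, -0.1]
grip_width: 0.006
time: 3.77
position: [0.6475, -0.0476, 0.0812]
tool_rot: [1.193, 1.216, -1.193]
ft_force: [0.9, 0.3, 0.4]
grip_width: 0.008
```

```bash
python3 -m handwheel '[{"xyz":[0,0,-0.5],"angular":[0,0,0]},{"xyz":[0,0,0],"angular":[0,0,0]},{"xyz":[0,0,0],"angular":[0,0,0]}]'
python3 - <<'E'
from s import *
b=(195,180,260,240);d=get_image("scene");a=cv2.resize(cv2.convertScaleAbs(d['pixels'],alpha=1.6),None,fx=9,fy=9)
q=proj(d,get_state()['position'])[0]; cv2.circle(a,tuple(int(v) for v in (q+.5)*9),3,(0,255,0),-1)
x0,y0,x1,y1=b; k=9;cv2.imwrite("pics/s4.png",a[y0*k:y1*k,x0*k:x1*k]); show()
E
```

```text
time: 4.02
position: [0.6476, -0.0476, 0.076]
tool_rot: [1.194, 1.215, -1.193]
ft_force: [0.5, -0.1, 0.1]
grip_width: 0.01
t 4.07 p [ 0.6474 -0.0477  0.0757] x [ 0.002 -0.002 -1.   ] jaw [ 0.021 -1.     0.002] F [ 0.03  0.78 -0.24] g 0.01
```

View pics/s4.png

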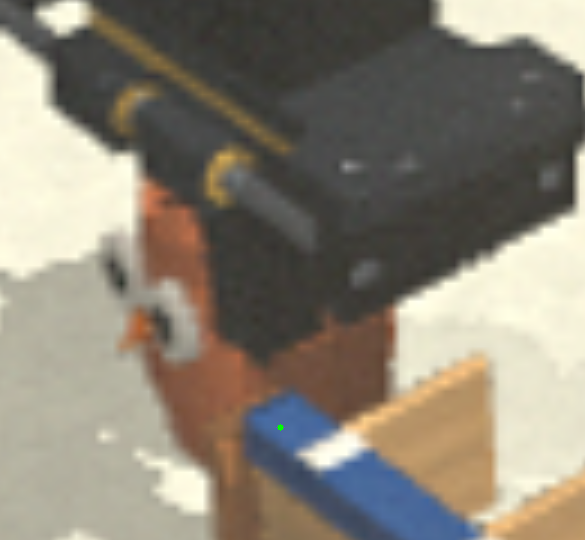

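No contact at reported z .0757, and the picture shows the finger end still about 2 cm clear of the rail. So the reported TCP lies beyond the real fingertip. I'll measure the offset by matching the near bottom corner at px (224.1,220.2).

Run:
```python
from s import *
d=get_image("scene");w=get_image("wrist");p=get_state()['position']
for dz in(0,.01,.015,.019,.025): 
    print(dz,proj(d,p+[.0095,.015,dz])[0],proj(w,p+[[.0095,.015,dz]])[0],proj(w,p+[[.0095,-.015,dz]])[0])
a=w['pixels'];cv2.imwrite("pics/w5.png",cv2.resize(cv2.convertScaleAbs(a[150:280,190:370],alpha=2),None,fx=4,fy=4))
```

```text
0 [226.07734852 231.55028238] [255.44735202 229.23326723] [300.94318331 230.06616636]
0.01 [225.74571916 228.32566196] [254.3169403 234.9055809] [302.01550022 235.77156345]
0.015 [225.57864081 226.69944728] [253.70992798 237.95264717] [302.59127845 238.83610363]
0.019 [225.4443668  225.39173823] [253.20234666 240.50119842] [303.07272141 241.39910959]
0.025 [225.24193061 223.41886187] [252.40152982 244.52320194] [303.83226134 245.44362692]
```

View pics/w5.png

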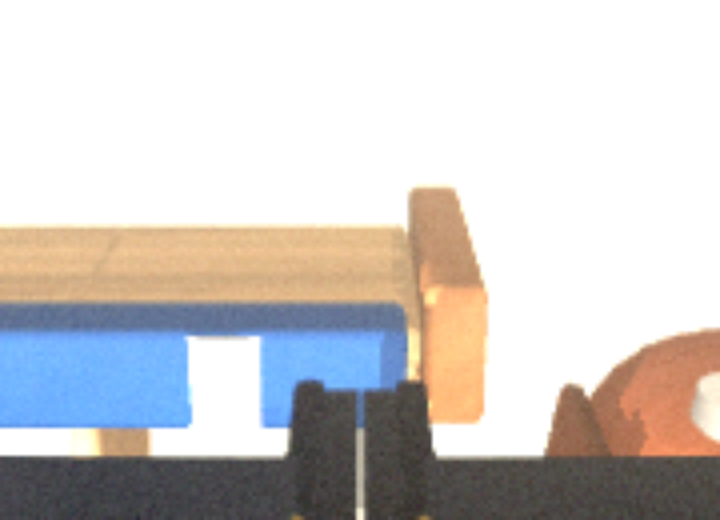

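```bash
cat >> h.py <<'E'
def tri(ds,uvs):
    A=[];B=[]
    for d,u in zip(ds,uvs):
        T=np.array(d["cam_to_world"]); o=T[:3,3]; r=ray(d,u,0)[0]-o; r/=np.linalg.norm(r); M=np.eye(3)-np.outer(r,r); A.append(M);B.append(M@o)
    x=np.linalg.lstsq(np.vstack(A),np.hstack(B),rcond=None)[0]; return x
E
python3 - <<'E'
from s import *
d=get_image("scene");w=get_image("wrist");p=get_state()['position']
x=tri([d,w],[[224.1,219.9],[265,245.7]]); print(p,x,x-p,proj(d,x),proj(w,x))
E
```

```text
[ 0.64766923 -0.04762885  0.07613869] [ 0.65661009 -0.03978658  0.10573189] [0.00894086 0.00784227 0.0295932 ] [[223.46667934 220.36934978]] [[264.30594773 248.91420087]]
```

Run:
```python
from s import *
d=get_image("scene");p=get_state()['position']
for dz in (.06,.07,.08,.09,.1): print(dz,proj(d,p+[[.0375,.095,dz]])[0],proj(d,p+[[-.0375,.095,dz]])[0])
a=cv2.resize(cv2.convertScaleAbs(d['pixels'][150:270,170:290],alpha=2.5),None,fx=5,fy=5); cv2.imwrite("pics/s6.png",a)
```

```text
0.06 [234.95371628 233.36027795] [261.55355551 219.2095937 ]
0.07 [234.64376735 229.81680727] [261.41721499 215.71162645]
0.08 [234.3303132  226.22821402] [261.27935564 212.17117772]
0.09 [234.01330512 222.59374894] [261.13995653 208.58758129]
0.1 [233.69269389 218.91264954] [260.99899649 204.96016014]
```

View pics/s6.png

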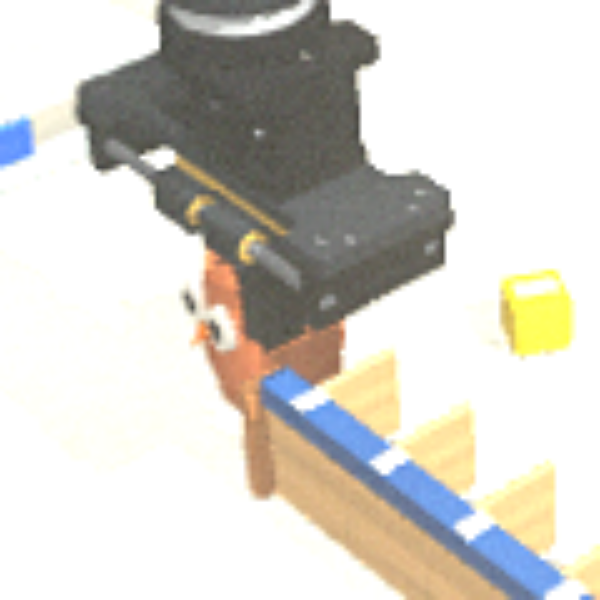

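The body corner shows a similar vertical offset while the lateral offsets look right. The real tip is therefore about 2.5–3 cm above the reported z, and I go on down by touch.

```bash
python3 -m handwheel '[{"xyz":[0,0.2,-0.6],"angular":[0,0,0]},{"xyz":[0,0,-0.5],"angular":[0,0,0]},{"xyz":[0,0,0],"angular":[0,0,0]},{"xyz":[0,0,0],"angular":[0,0,0]}]'
python3 - <<'E'
from s import *
d=get_image("scene");p=get_state()['position'];show()
a=cv2.resize(cv2.convertScaleAbs(d['pixels'][180:250,195:275],alpha=2),None,fx=8,fy=8); cv2.imwrite("pics/s7.png",a)
w=get_image('wrist')
a=w['pixels'];cv2.imwrite("pics/w7.png",cv2.resize(cv2.convertScaleAbs(a[150:280,190:370],alpha=2),None,fx=4,fy=4))
E
```

```text
time: 4.65
position: [0.6477, -0.0453, 0.0641]
tool_rot: [1.194, 1.215, -1.193]
ft_force: [0.3, 0.1, -0.6]
grip_width: 0.006
t 4.7 p [ 0.6476 -0.0454  0.064 ] x [ 0.003 -0.002 -1.   ] jaw [ 0.021 -1.     0.002] F [-0.76 -0.86 -0.05] g 0.01
```

View pics/s7.png

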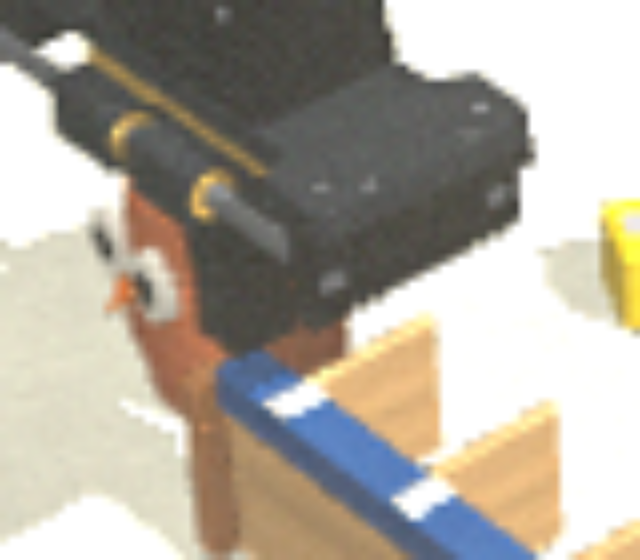

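View pics/w7.png

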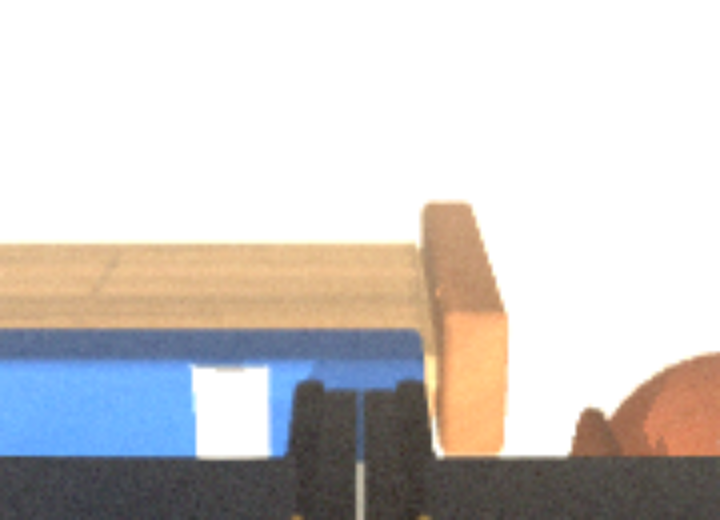

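Still no contact, though the finger's shadow on the rail is closing in on the tip. Continuing in small steps.

```bash
for i in 1; do python3 -m handwheel '[{"xyz":[0,0,-0.4],"angular":[0,0,0]},{"xyz":[0,0,0],"angular":[0,0,0]},{"xyz":[0,0,0],"angular":[0,0,0]}]'; done
python3 -m handwheel '[{"xyz":[0,0,-0.4],"angular":[0,0,0]},{"xyz":[0,0,0],"angular":[0,0,0]},{"xyz":[0,0,0],"angular":[0,0,0]}]'
python3 -m handwheel '[{"xyz":[0,0,-0.3],"angular":[0,0,0]},{"xyz":[0,0,0],"angular":[0,0,0]},{"xyz":[0,0,0],"angular":[0,0,0]}]'
python3 - <<'E'
from s import *
for i in range(4):
    d=get_image("scene"); show()
a=cv2.resize(cv2.convertScaleAbs(d['pixels'][180:250,195:275],alpha=2),None,fx=8,fy=8); cv2.imwrite("pics/s8.png",a)
E
```

```text
time: 5.0
position: [0.648, -0.0456, 0.0601]
tool_rot: [1.194, 1.214, -1.192]
ft_force: [-0.1, -0.6, 0.9]
grip_width: 0.008
time: 5.25
position: [0.6481, -0.0457, 0.0558]
tool_rot: [1.194, 1.214, -1.192]
ft_force: [0.2, -0.1, 0.1]
grip_width: 0.002
time: 5.5
position: [0.6481, -0.0457, 0.0525]
tool_rot: [1.194, 1.214, -1.192]
ft_force: [-0.5, 0.5, -0.1]
grip_width: 0.004
t 5.55 p [ 0.648  -0.0457  0.0523] x [ 0.004 -0.003 -1.   ] jaw [ 0.02  -1.     0.003] F [-0.36 -0.52  0.29] g 0.01
t 5.6 p [ 0.648  -0.0457  0.0524] x [ 0.004 -0.003 -1.   ] jaw [ 0.02  -1.     0.003] F [ 0.   -0.63 -0.52] g 0.01
t 5.65 p [ 0.6481 -0.0457  0.0525] x [ 0.004 -0.003 -1.   ] jaw [ 0.02  -1.     0.003] F [ 0.01 -0.1   0.07] g 0.01
t 5.7 p [ 0.6481 -0.0457  0.0526] x [ 0.004 -0.003 -1.   ] jaw [ 0.02  -1.     0.003] F [-0.4  -0.08  0.48] g 0.0
```

View pics/s8.png

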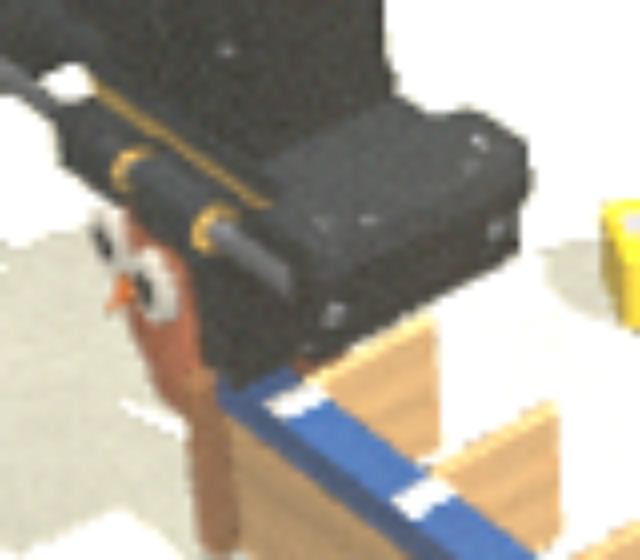

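```bash
python3 -m handwheel '[{"xyz":[-0.1,0,-0.3],"angular":[0,0,0]},{"xyz":[0,0,0],"angular":[0,0,0]},{"xyz":[0,0,0],"angular":[0,0,0]}]'
python3 -m handwheel '[{"xyz":[0,0,-0.3],"angular":[0,0,0]},{"xyz":[0,0,0],"angular":[0,0,0]},{"xyz":[0,0,0],"angular":[0,0,0]}]'
python3 - <<'E'
from s import *
for i in range(4):
    d=get_image("scene"); show()
a=cv2.resize(cv2.convertScaleAbs(d['pixels'][180:250,195:275],alpha=2),None,fx=8,fy=8); cv2.imwrite("pics/s9.png",a)
w=get_image('wrist')
a=w['pixels'];cv2.imwrite("pics/w9.png",cv2.resize(cv2.convertScaleAbs(a[150:280,190:370],alpha=2),None,fx=4,fy=4))
E
```

```text
time: 5.95
position: [0.6474, -0.0457, 0.0497]
tool_rot: [1.195, 1.213, -1.192]
ft_force: [0.0, -0.3, 0.7]
grip_width: 0.006
time: 6.2
position: [0.6476, -0.0457, 0.047]
tool_rot: [1.195, 1.212, -1.191]
ft_force: [-0.6, -0.9, 2.5]
grip_width: 0.006
t 6.25 p [ 0.6476 -0.0456  0.0469] x [ 0.006 -0.003 -1.   ] jaw [ 0.02  -1.     0.003] F [-0.22  0.13  1.78] g 0.0
t 6.3 p [ 0.6476 -0.0457  0.0469] x [ 0.006 -0.003 -1.   ] jaw [ 0.02  -1.     0.003] F [-0.56  0.53  1.07] g 0.0
t 6.35 p [ 0.6477 -0.0457  0.047 ] x [ 0.006 -0.003 -1.   ] jaw [ 0.02  -1.     0.003] F [-0.11 -0.18  0.85] g 0.01
t 6.4 p [ 0.6476 -0.0457  0.047 ] x [ 0.006 -0.003 -1.   ] jaw [ 0.02  -1.     0.003] F [ 0.31 -0.41  1.28] g 0.01
```

View pics/s9.png

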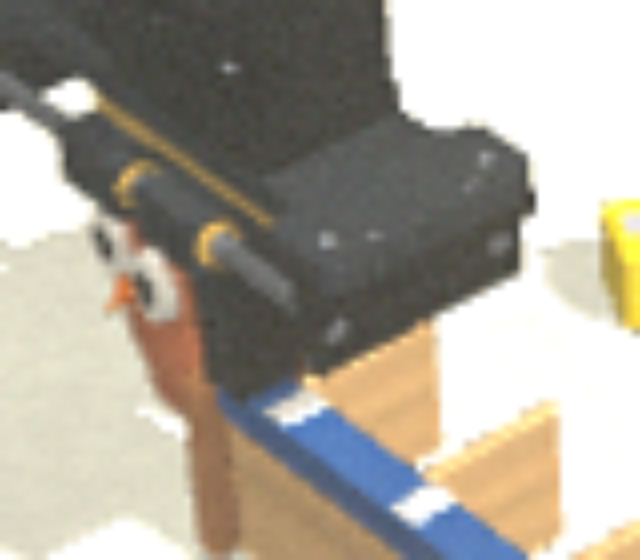

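View pics/w9.png

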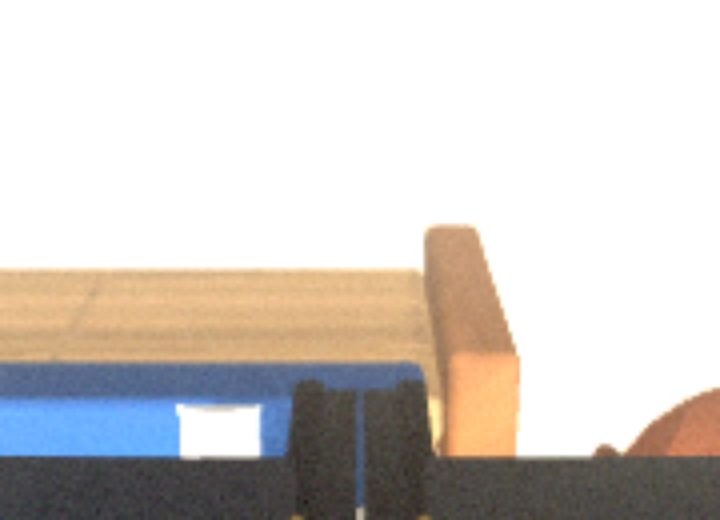

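Contact: Fz is about 1.2 N, meaning roughly 1.7 mm pressed, at reported z .047. The tip offset is therefore about 31 mm. I press about 2 mm more and slide.

```bash
python3 -m handwheel '[{"xyz":[-0.1,0,-0.25],"angular":[0,-0.3,0]},{"xyz":[0,0,0],"angular":[0,0,0]},{"xyz":[0,0.8,0],"angular":[0,0,0]},{"xyz":[0,0.8,0],"angular":[0,0,0]},{"xyz":[0,0.6,0],"angular":[0,0,0]}]'
python3 -c "
from s import *
for i in range(3):
    d=get_image('wrist'); show()
"
```

```text
time: 6.87
position: [0.6477, -0.027, 0.0451]
tool_rot: [1.199, 1.201, -1.191]
ft_force: [1.4, -1.8, 3.1]
grip_width: 0.006
t 6.92 p [ 0.6477 -0.0247  0.0452] x [ 0.014 -0.006 -1.   ] jaw [ 0.018 -1.     0.006] F [-0.01 -0.35  2.74] g 0.01
t 6.97 p [ 0.6477 -0.0247  0.0452] x [ 0.014 -0.005 -1.   ] jaw [ 0.018 -1.     0.005] F [-0.01  0.67  1.9 ] g 0.0
t 7.02 p [ 0.6477 -0.0248  0.0451] x [ 0.014 -0.005 -1.   ] jaw [ 0.018 -1.     0.005] F [0.54 0.98 2.71] g 0.0
```

On the first bump (y -.0247) with Fz about 2.5 N. Straightening the small tilt and continuing.

```bash
python3 -m handwheel '[{"xyz":[-0.1,0.6,0],"angular":[0,0.8,0]},{"xyz":[0,0.8,0],"angular":[0,0,0]},{"xyz":[0,0.8,0],"angular":[0,0,0]},{"xyz":[0,0.6,0],"angular":[0,0,0]},{"xyz":[0,0,0],"angular":[0,0,0]}]'
python3 -c "
from s import *
for i in range(3):
    d=get_image('wrist'); show()
"
```

```text
time: 7.43
position: [0.6467, 0.0059, 0.045]
tool_rot: [1.191, 1.215, -1.199]
ft_force: [-0.1, -0.1, 1.9]
grip_width: 0.005
t 7.48 p [0.6467 0.0057 0.045 ] x [-0.001 -0.005 -1.   ] jaw [ 0.018 -1.     0.005] F [0.03 2.06 1.69] g 0.0
t 7.53 p [0.6467 0.0054 0.045 ] x [-0.001 -0.005 -1.   ] jaw [ 0.017 -1.     0.005] F [0.26 1.03 0.95] g 0.01
t 7.58 p [0.6467 0.0048 0.045 ] x [-0.001 -0.005 -1.   ] jaw [ 0.017 -1.     0.005] F [-0.85  0.91  2.35] g 0.0
```

Mid-plain at y .005, Fz about 1.7 N (about 3.7 mm pressed). On to the second bump at .0345.

```bash
python3 -m handwheel '[{"xyz":[0,0.6,0],"angular":[0,0,0]},{"xyz":[-0.1,0.8,0],"angular":[0,0,0]},{"xyz":[0,0.8,0],"angular":[0,0,0]},{"xyz":[0,0.6,0],"angular":[0,0,0]},{"xyz":[0,0,0],"angular":[0,0,0]}]'
python3 -c "
from s import *
for i in range(3):
    d=get_image('scene'); show()
cv2.imwrite('pics/s10.png',cv2.resize(cv2.convertScaleAbs(d['pixels'][180:280,195:305],alpha=2),None,fx=6,fy=6))
"
```

```text
time: 8.0
position: [0.6456, 0.0307, 0.045]
tool_rot: [1.192, 1.209, -1.205]
ft_force: [0.2, 0.7, 3.3]
grip_width: 0.01
t 8.05 p [0.6456 0.0306 0.045 ] x [-0.002 -0.009 -1.   ] jaw [ 0.013 -1.     0.009] F [-0.49  0.55  2.62] g 0.0
t 8.1 p [0.6456 0.0307 0.045 ] x [-0.002 -0.008 -1.   ] jaw [ 0.012 -1.     0.008] F [-0.1   2.16  2.69] g 0.01
t 8.15 p [0.6456 0.0306 0.045 ] x [-0.002 -0.008 -1.   ] jaw [ 0.012 -1.     0.008] F [-0.88  0.78  1.28] g 0.0
```

View pics/s10.png

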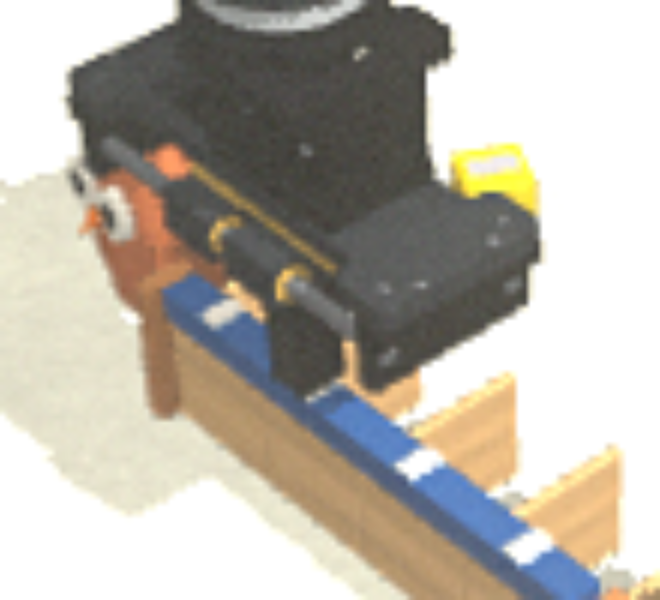

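The finger covers the second bump, whose edge still shows at (325,393), pressing at about 2.5 N. Moving on over the plain stretch to the third.

```bash
python3 -m handwheel '[{"xyz":[0,0.7,0],"angular":[0.4,0,0.4]},{"xyz":[0,0.9,0],"angular":[0,0,0]},{"xyz":[0,0.8,0],"angular":[0,0,0]},{"xyz":[0,0.8,0],"angular":[0,0,0]},{"xyz":[0,0,0],"angular":[0,0,0]}]'
python3 -c "
from s import *
for i in range(3):
    d=get_image('wrist'); show()
"
```

```text
time: 8.57
position: [0.6457, 0.0636, 0.0448]
tool_rot: [1.194, 1.217, -1.198]
ft_force: [0.3, 1.9, 2.9]
grip_width: 0.005
t 8.62 p [0.6456 0.0632 0.0448] x [-0.002 -0.002 -1.   ] jaw [ 0.017 -1.     0.002] F [-0.63  0.65  1.87] g 0.0
t 8.67 p [0.6457 0.0625 0.0448] x [-0.002 -0.002 -1.   ] jaw [ 0.017 -1.     0.002] F [-0.51  1.81  2.19] g 0.0
t 8.72 p [0.6458 0.0618 0.0448] x [-0.002 -0.003 -1.   ] jaw [ 0.016 -1.     0.003] F [-0.27  1.17  1.66] g 0.0
```

```bash
python3 -m handwheel '[{"xyz":[-0.1,0.8,0],"angular":[0.2,0,0.2]},{"xyz":[0,0.9,0],"angular":[0,0,0]},{"xyz":[0,0.8,0],"angular":[0,0,0]},{"xyz":[0,0.5,0],"angular":[0,0,0]},{"xyz":[0,0,0],"angular":[0,0,0]}]'
python3 -c "
from s import *
for i in range(3):
    d=get_image('scene'); show()
cv2.imwrite('pics/s11.png',cv2.resize(cv2.convertScaleAbs(d['pixels'][180:290,195:315],alpha=2),None,fx=5,fy=5))
"
```

```text
time: 9.13
position: [0.645, 0.0896, 0.0446]
tool_rot: [1.193, 1.215, -1.201]
ft_force: [0.7, -0.4, 1.8]
grip_width: 0.005
t 9.18 p [0.645  0.0896 0.0446] x [-0.002 -0.004 -1.   ] jaw [ 0.016 -1.     0.004] F [0.11 1.58 2.68] g 0.01
t 9.23 p [0.645  0.0895 0.0446] x [-0.002 -0.003 -1.   ] jaw [ 0.016 -1.     0.003] F [0.46 1.19 2.58] g 0.01
t 9.28 p [0.645  0.0896 0.0446] x [-0.002 -0.003 -1.   ] jaw [ 0.015 -1.     0.003] F [0.33 0.71 2.52] g 0.0
```

View pics/s11.png

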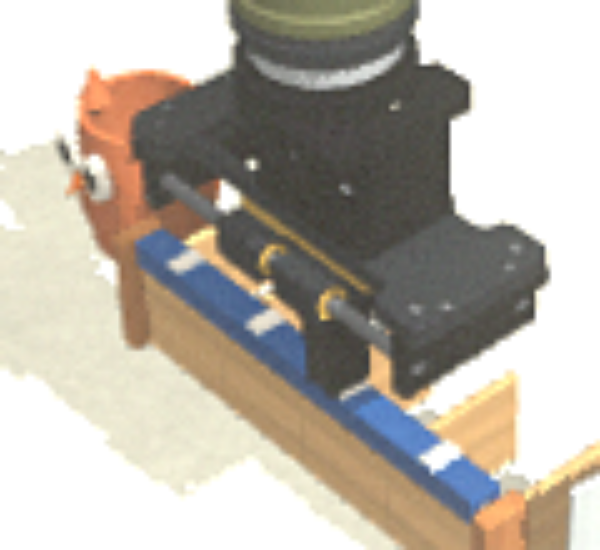

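Step 5 pose: the finger is on the third bump at 2.5 N, and the fourth shows free at (440,457). I nudge 3 mm to centre on it, then lift straight up.

```bash
python3 -m handwheel '[{"xyz":[0,0.3,0],"angular":[0,0,0]},{"xyz":[0,0,0],"angular":[0,0,0]},{"xyz":[0,0,1.5],"angular":[0,0,0]},{"xyz":[0,0,3],"angular":[0,0,0]},{"xyz":[0,0,3.5],"angular":[0,0,0]}]'
python3 -m handwheel '[{"xyz":[-3.5,2,0],"angular":[0,0,0]},{"xyz":[-3.5,2,0],"angular":[0,0,0]},{"xyz":[-3.5,2,0],"angular":[0,0,0]},{"xyz":[-3.5,2,0],"angular":[0,0,0]},{"xyz":[-3,2,0],"angular":[0,0,0]}]' 8.7
python3 -m handwheel '[{"xyz":[0,0,0],"angular":[0,0,0]},{"xyz":[0,0,0],"angular":[0,0,0]},{"xyz":[0,0,0],"angular":[0,0,0]}]'
python3 -c "
from s import *
show([.472,.1995,.03],.021+np.pi/2)
d=get_image('scene')
cv2.imwrite('pics/s12.png',cv2.resize(cv2.convertScaleAbs(d['pixels'][150:350,195:435],alpha=1.5),None,fx=3,fy=3))
d=get_image('wrist');cv2.imwrite('pics/w12.png',d['pixels'])
"
```

```text
time: 9.7
position: [0.6375, 0.0916, 0.1161]
tool_rot: [1.186, 1.229, -1.215]
ft_force: [-0.2, -0.6, -0.6]
grip_width: 0.002
time: 10.12
position: [0.4733, 0.188, 0.1225]
tool_rot: [1.208, 1.212, -1.214]
ft_force: [0.9, 0.4, 0.8]
grip_width: 0.297
time: 10.37
position: [0.4649, 0.1943, 0.122]
tool_rot: [1.197, 1.219, -1.207]
ft_force: [0.3, -0.1, 0.0]
grip_width: 0.524
t 10.37 p [0.4649 0.1943 0.122 ] x [-0.008 -0.001 -1.   ] jaw [ 0.011 -1.     0.001] F [ 0.34 -0.12  0.02] g 0.52
rotvec deg [ 0.06 -0.45  0.58]
shift cm [ 0.71  0.52 -9.2 ]
```

View pics/s12.png

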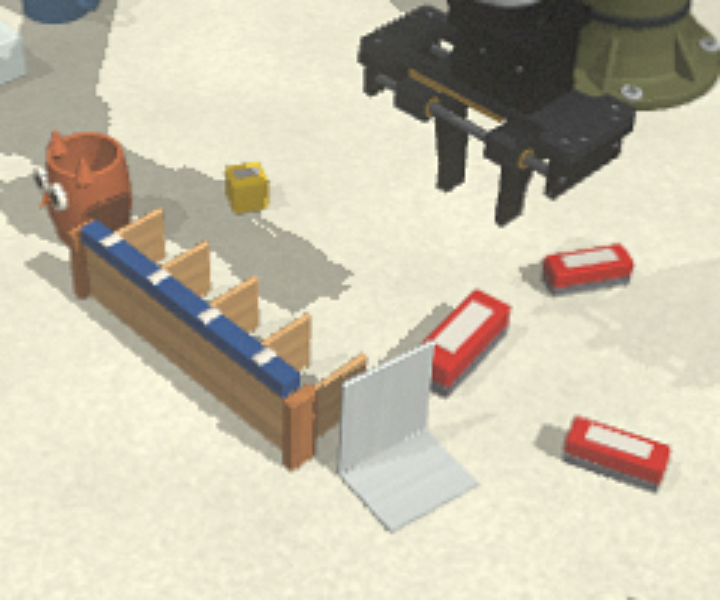

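View pics/w12.png

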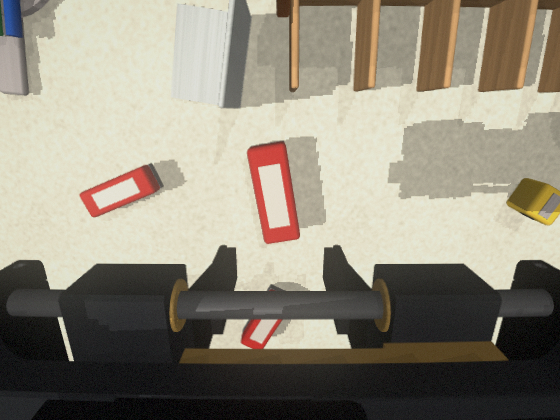

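The wrist view shows eraser A at (274,192), untouched, with the fingers above it on the robot side. I'll check its position from this closer camera, with the rack as a cross-check.

Run:
```python
from s import *
from m import red
w=get_image("wrist"); hsv=cv2.cvtColor(w["pixels"],cv2.COLOR_BGR2HSV)
m=red(w); m=cv2.morphologyEx(m,cv2.MORPH_CLOSE,np.ones((3,3)))
for c in cv2.findContours(m,cv2.RETR_EXTERNAL,cv2.CHAIN_APPROX_NONE)[0]:
    if cv2.contourArea(c)>600:
        P=ray(w,c.reshape(-1,2),.034)[:,:2]*1000; print(cv2.minAreaRect(P.astype(np.float32)),cv2.boundingRect(c))
# divider front edges top at z=.055
print(ray(w,[[294.5,88],[366,89],[437,89]],.055))
show()
```

```text
((474.27838134765625, 198.11077880859375), (91.34917449951172, 32.053104400634766), 10.137250900268555) (248, 145, 49, 99)
[[0.56750362 0.18133588 0.055     ]
 [0.567503   0.12545883 0.055     ]
 [0.56862775 0.069189   0.055     ]]
t 10.52 p [0.4664 0.1929 0.122 ] x [-0.008 -0.001 -1.   ] jaw [ 0.008 -1.     0.001] F [ 0.68 -0.85 -0.61] g 0.67
```

Consistent: eraser at (.473,.199), yaw 10.1°. Descending with the fingers open on both sides of it.

```bash
python3 -m handwheel '[{"xyz":[0.7,0.6,0],"angular":[0,-0.4,0.7]},{"xyz":[0,0,-3],"angular":[0,0,0]},{"xyz":[0,0,-3],"angular":[0,0,0]},{"xyz":[0,0,-2],"angular":[0,0,0]},{"xyz":[0,0,0],"angular":[0,0,0]}]'
python3 -m handwheel '[{"xyz":[0,0,0],"angular":[0,0,0]},{"xyz":[0,0,0],"angular":[0,0,0]},{"xyz":[0,0,0],"angular":[0,0,0]}]'
python3 -c "
from s import *
show([.473,.199,-.021],.021+np.pi/2)
d=get_image('wrist');cv2.imwrite('pics/w13.png',d['pixels'])
"
```

```text
time: 10.93
position: [0.4822, 0.1983, 0.0406]
tool_rot: [1.205, 1.213, -1.192]
ft_force: [-0.6, 0.0, 0.1]
grip_width: 0.98
time: 11.18
position: [0.4843, 0.1985, 0.0411]
tool_rot: [1.207, 1.214, -1.193]
ft_force: [-0.2, 0.3, 0.8]
grip_width: 0.996
t 11.18 p [0.4843 0.1985 0.0411] x [ 0.006  0.005 -1.   ] jaw [ 0.012 -1.    -0.005] F [-0.16  0.25  0.77] g 1.0
rotvec deg [-0.3   0.35  0.52]
shift cm [-1.13  0.05 -6.21]
```

View pics/w13.png

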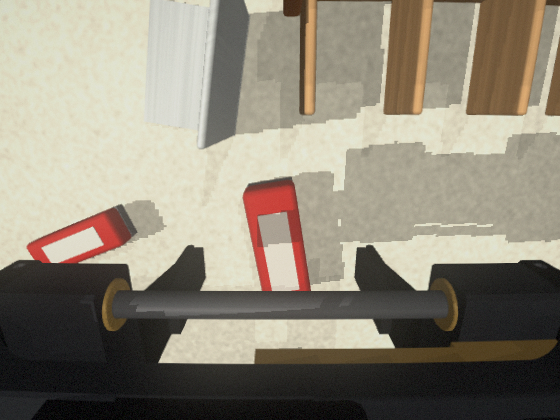

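The fingers sit either side of the eraser, tips at (200,250) and (360,250). x has drifted 11 mm ahead, so I correct it and go down.

```bash
python3 -m handwheel '[{"xyz":[-1.1,0,-1.5],"angular":[-0.3,0.3,0.5]},{"xyz":[0,0,-1.5],"angular":[0,0,0]},{"xyz":[0,0,-1],"angular":[0,0,0]},{"xyz":[0,0,0],"angular":[0,0,0]},{"xyz":[0,0,0],"angular":[0,0,0]}]'
python3 -c "
from s import *
show([.473,.199,-.021],.021+np.pi/2)
d=get_image('scene')
cv2.imwrite('pics/s14.png',cv2.resize(cv2.convertScaleAbs(d['pixels'][190:300,310:450],alpha=1.5),None,fx=5,fy=5))
"
```

```text
time: 11.65
position: [0.4794, 0.2002, 0.0065]
tool_rot: [1.203, 1.21, -1.183]
ft_force: [0.4, 0.6, -0.7]
grip_width: 1.001
t 11.65 p [0.4794 0.2002 0.0065] x [ 0.014  0.003 -1.   ] jaw [ 0.02  -1.    -0.002] F [ 0.38  0.61 -0.72] g 1.0
rotvec deg [-0.16  0.79  0.08]
shift cm [-0.64 -0.12 -2.75]
```

View pics/s14.png

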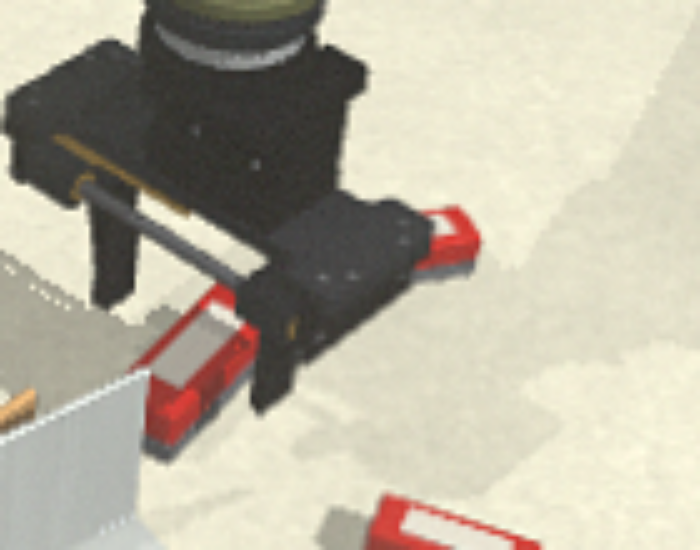

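Clear on both sides, tip about 4 cm up. Lowering another 2 cm.

```bash
python3 -m handwheel '[{"xyz":[-0.6,-0.1,-0.8],"angular":[0,0.8,0]},{"xyz":[0,0,-0.7],"angular":[0,0,0]},{"xyz":[0,0,-0.6],"angular":[0,0,0]},{"xyz":[0,0,0],"angular":[0,0,0]},{"xyz":[0,0,0],"angular":[0,0,0]}]'
python3 -c "
from s import *
show([.473,.199,-.021],.021+np.pi/2)
d=get_image('scene')
cv2.imwrite('pics/s15.png',cv2.resize(cv2.convertScaleAbs(d['pixels'][190:300,310:450],alpha=1.5),None,fx=5,fy=5))
"
```

```text
time: 12.12
position: [0.4747, 0.1994, -0.0144]
tool_rot: [1.199, 1.219, -1.192]
ft_force: [0.5, -0.1, 0.0]
grip_width: 0.995
t 12.12 p [ 0.4747  0.1994 -0.0144] x [ 0.002  0.004 -1.   ] jaw [ 0.019 -1.    -0.004] F [ 0.5  -0.06  0.04] g 0.99
rotvec deg [-0.21  0.11  0.13]
shift cm [-0.17 -0.04 -0.66]
```

View pics/s15.png

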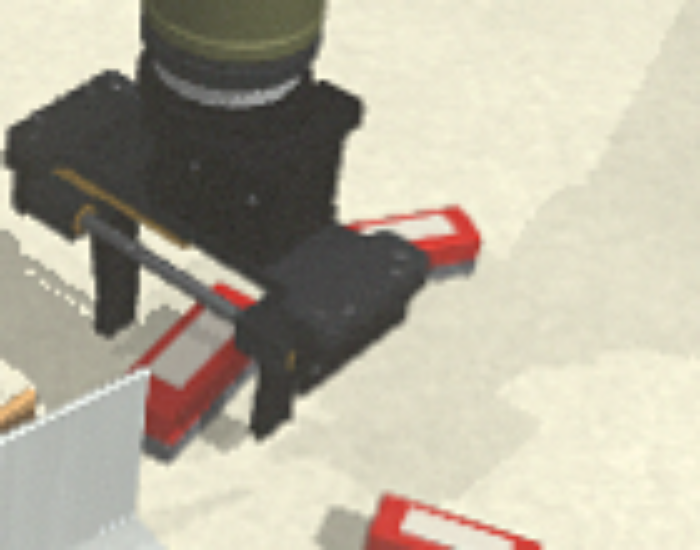

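The near finger is just above the counter beside the eraser. I lower it slightly and close gently to square the eraser to the rack.

```bash
python3 -m handwheel '[{"xyz":[-0.1,0,-0.5],"angular":[-0.2,0.1,0.1]},{"xyz":[0,0,0],"angular":[0,0,0]},{"xyz":[0,0,0],"angular":[0,0,0]},{"xyz":[0,0,0],"angular":[0,0,0]},{"xyz":[0,0,0],"angular":[0,0,0]}]' 3.8 3
python3 -m handwheel '[{"xyz":[0,0,0],"angular":[0,0,0]},{"xyz":[0,0,0],"angular":[0,0,0]},{"xyz":[0,0,0],"angular":[0,0,0]}]'
python3 -m handwheel '[{"xyz":[0,0,0],"angular":[0,0,0]},{"xyz":[0,0,0],"angular":[0,0,0]},{"xyz":[0,0,0],"angular":[0,0,0]}]' 3.5 3
python3 -c "
from s import *
show([.473,.199,-.021],.021+np.pi/2)
d=get_image('scene')
cv2.imwrite('pics/s16.png',cv2.resize(cv2.convertScaleAbs(d['pixels'][190:300,310:450],alpha=1.5),None,fx=5,fy=5))
d=get_image('wrist');cv2.imwrite('pics/w16.png',d['pixels'])
"
```

```text
time: 12.58
position: [0.4738, 0.1996, -0.0197]
tool_rot: [1.194, 1.219, -1.194]
ft_force: [-0.0, -0.2, -0.7]
grip_width: 0.706
time: 12.83
position: [0.4741, 0.1997, -0.0193]
tool_rot: [1.194, 1.218, -1.193]
ft_force: [-0.7, -0.2, -0.1]
grip_width: 0.488
time: 13.08
position: [0.4741, 0.1996, -0.0192]
tool_rot: [1.194, 1.218, -1.193]
ft_force: [-0.3, -0.7, 0.2]
grip_width: 0.445
t 13.08 p [ 0.4741  0.1996 -0.0192] x [ 0.001 -0.    -1.   ] jaw [ 0.021 -1.     0.   ] F [-0.27 -0.69  0.2 ] g 0.44
rotvec deg [0.01 0.07 0.02]
shift cm [-0.11 -0.06 -0.18]
```

View pics/s16.png

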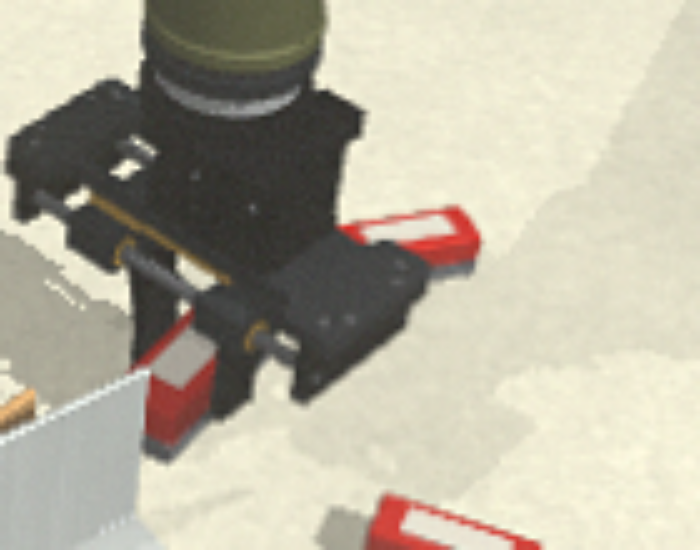

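View pics/w16.png

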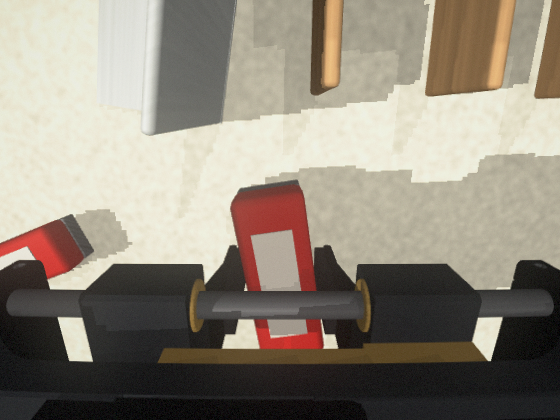

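The fingers have just met the eraser (3.87 cm opening fits a 10° skew). I give it time to square up, with a little more force.

```bash
python3 -m handwheel '[{"xyz":[0,0,0],"angular":[0,0,0]},{"xyz":[0,0,0],"angular":[0,0,0]},{"xyz":[0,0,0],"angular":[0,0,0]},{"xyz":[0,0,0],"angular":[0,0,0]}]' 3.4 5
python3 -c "
from s import *
show([.473,.199,-.021],.021+np.pi/2)
d=get_image('wrist');cv2.imwrite('pics/w17.png',d['pixels'])
"
```

```text
time: 13.52
position: [0.4741, 0.1996, -0.0192]
tool_rot: [1.194, 1.218, -1.193]
ft_force: [-0.1, 0.3, -0.0]
grip_width: 0.442
t 13.52 p [ 0.4741  0.1996 -0.0192] x [ 0.001 -0.    -1.   ] jaw [ 0.021 -1.     0.   ] F [-0.09  0.31 -0.03] g 0.44
rotvec deg [0.01 0.06 0.02]
shift cm [-0.11 -0.06 -0.18]
```

View pics/w17.png

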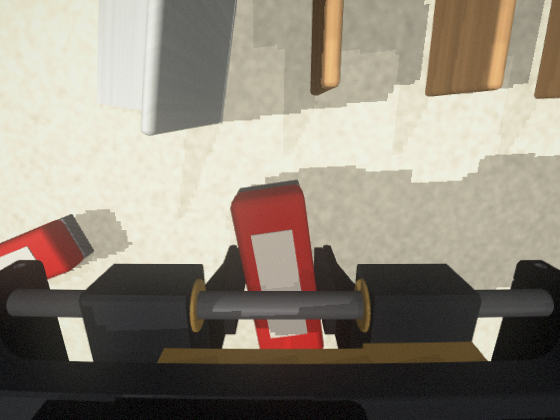

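It's stuck in friction at 10° skew. I open a little, turn the tool to the eraser's yaw, and form a close, non-gripping cage to turn and push with.

```bash
python3 -m handwheel '[{"xyz":[0,0,0],"angular":[0,0,0]},{"xyz":[0,0,0],"angular":[0,0,0]},{"xyz":[0,0,0],"angular":[0,0,4.5]},{"xyz":[0,0,0],"angular":[0,0,4.4]},{"xyz":[0,0,0],"angular":[0,0,0]}]' 4.6 3
python3 -m handwheel '[{"xyz":[0,0,0],"angular":[0,0,0]},{"xyz":[0,0,0],"angular":[0,0,0]},{"xyz":[0,0,0],"angular":[0,0,0]}]' 3.75 3
python3 -c "
from s import *
show([.473,.199,-.0205],np.radians(9.9)+np.pi/2)
d=get_image('wrist');cv2.imwrite('pics/w18.png',d['pixels'])
"
```

```text
time: 13.98
position: [0.4743, 0.1997, -0.019]
tool_rot: [1.074, 1.289, -1.073]
ft_force: [0.7, -0.6, -0.1]
grip_width: 0.528
time: 14.23
position: [0.4744, 0.1996, -0.019]
tool_rot: [1.078, 1.287, -1.077]
ft_force: [0.7, 0.4, -0.3]
grip_width: 0.447
t 14.23 p [ 0.4744  0.1996 -0.019 ] x [ 0.001  0.    -1.   ] jaw [ 0.176 -0.984  0.   ] F [ 0.7   0.43 -0.29] g 0.45
rotvec deg [-0.    0.08 -0.24]
shift cm [-0.14 -0.06 -0.15]
```

View pics/w18.png

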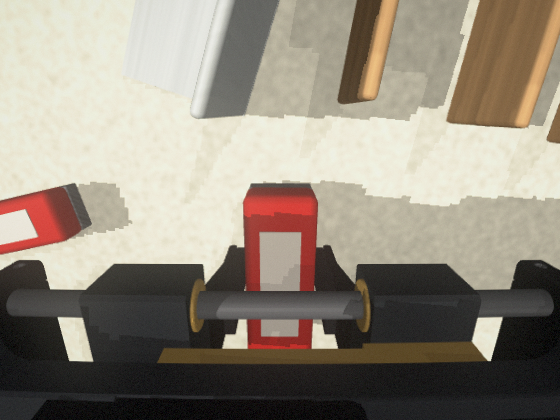

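The eraser is now squared to the tool. I slide-push it in -y by about 10.8 cm while turning back -8.7°.

```bash
python3 -m handwheel '[{"xyz":[0,-1.2,0],"angular":[0,0,-1.5]},{"xyz":[0,-1.5,0],"angular":[0,0,-2]},{"xyz":[0,-1.5,0],"angular":[0,0,-2]},{"xyz":[0,-1.5,0],"angular":[0,0,-2]},{"xyz":[0,0,0],"angular":[0,0,0]}]'
python3 -c "
from s import *
show([.474,.091,-.0195],.021+np.pi/2)
d=get_image('wrist');cv2.imwrite('pics/w19.png',d['pixels'])
"
```

```text
time: 14.7
position: [0.4738, 0.1372, -0.019]
tool_rot: [1.187, 1.223, -1.185]
ft_force: [0.1, 0.2, 0.3]
grip_width: 0.438
t 14.7 p [ 0.4738  0.1372 -0.019 ] x [ 0.002  0.    -1.   ] jaw [ 0.031 -1.    -0.   ] F [0.12 0.21 0.32] g 0.44
rotvec deg [-0.01  0.1  -0.58]
shift cm [ 0.02 -4.62 -0.05]
```

View pics/w19.png

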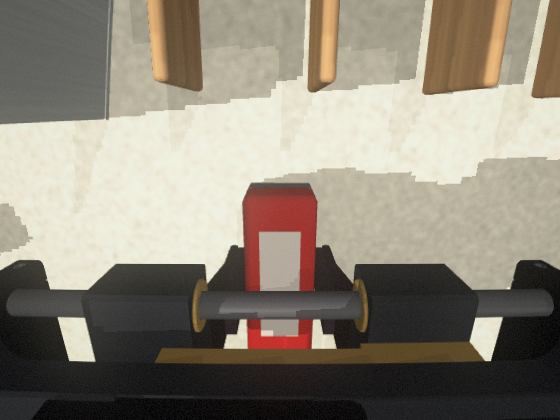

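The eraser follows squarely, still flat. The divider between gaps 3 and 4 (from the owl) is at u≈320, so the eraser still has about 4.6 cm to go in -y.

```bash
python3 -m handwheel '[{"xyz":[0,-1.5,0],"angular":[0,0,-0.6]},{"xyz":[0,-1.5,0],"angular":[0,0,0]},{"xyz":[0,-1.2,0],"angular":[0,0,0]},{"xyz":[0,-0.4,0],"angular":[0,0,0]},{"xyz":[0,0,0],"angular":[0,0,0]}]'
python3 -c "
from s import *
show([.474,.091,-.0195],.021+np.pi/2)
d=get_image('wrist');cv2.imwrite('pics/w20.png',d['pixels'])
"
```

```text
time: 15.17
position: [0.4741, 0.092, -0.0181]
tool_rot: [1.199, 1.219, -1.189]
ft_force: [-0.1, 1.3, -1.3]
grip_width: 0.431
t 15.17 p [ 0.4741  0.092  -0.0181] x [ 0.004  0.004 -1.   ] jaw [ 0.02  -1.    -0.004] F [-0.09  1.31 -1.3 ] g 0.43
rotvec deg [-0.23  0.23  0.04]
shift cm [-0.01 -0.1  -0.14]
```

View pics/w20.png

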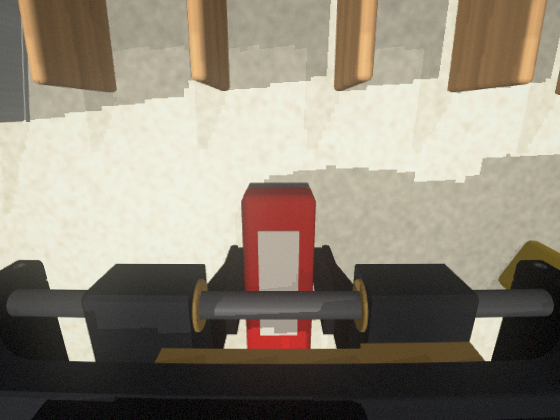

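The eraser is centred in front of the third gap: it sits at u≈279 and the divider fronts are at 207 and 355. I open, lift clear and go behind it.

```bash
python3 -m handwheel '[{"xyz":[0,0,0],"angular":[0,0,0]},{"xyz":[0,0,0],"angular":[0,0,0]},{"xyz":[0,0,0],"angular":[0,0,0]},{"xyz":[0,0,2],"angular":[0,0,0]},{"xyz":[0,0,3],"angular":[0,0,0]}]' 7
python3 -m handwheel '[{"xyz":[0,0,2.5],"angular":[0,0,0]},{"xyz":[-2,0,0],"angular":[0,0,0]},{"xyz":[-2.5,0,0],"angular":[0,0,0]},{"xyz":[-2.5,0,0],"angular":[0,0,0]},{"xyz":[0,0,0],"angular":[0,0,0]}]' 0 10
python3 -c "
from s import *
from m import red
show([.405,.0895,.02],.021+np.pi/2)
w=get_image('wrist');cv2.imwrite('pics/w21.png',w['pixels'])
m=cv2.morphologyEx(red(w),cv2.MORPH_CLOSE,np.ones((3,3)))
for c in cv2.findContours(m,cv2.RETR_EXTERNAL,cv2.CHAIN_APPROX_NONE)[0]:
    if cv2.contourArea(c)>600: print(cv2.minAreaRect((ray(w,c.reshape(-1,2),.034)[:,:2]*1000).astype(np.float32)))
"
```

```text
time: 15.63
position: [0.4685, 0.0947, 0.0278]
tool_rot: [1.19, 1.23, -1.194]
ft_force: [-0.0, 0.4, -0.8]
grip_width: 0.724
time: 16.05
position: [0.4012, 0.0992, 0.0598]
tool_rot: [1.193, 1.227, -1.181]
ft_force: [-0.0, -0.5, 0.1]
grip_width: 0.511
t 16.05 p [0.4012 0.0992 0.0598] x [ 0.003  0.007 -1.   ] jaw [ 0.031 -0.999 -0.007] F [-0.   -0.45  0.07] g 0.51
rotvec deg [-0.42  0.15 -0.56]
shift cm [ 0.38 -0.97 -3.98]
((473.7518615722656, 91.43023681640625), (91.57794189453125, 33.938995361328125), 1.1755746603012085)
```

View pics/w21.png

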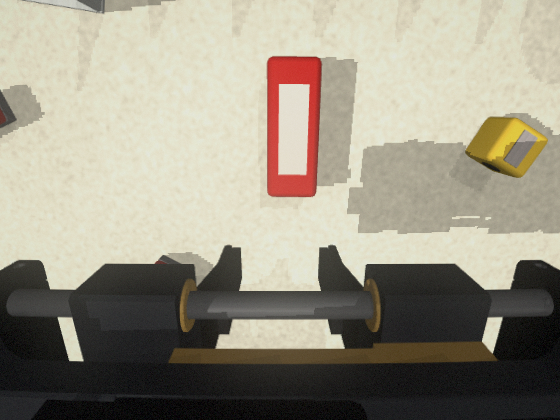

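The eraser sits at (.474,.0914), yaw 1.2°, exactly in line with the gap. The arm reaches x=.40 behind it, so I close the fingers and descend.

```bash
python3 -m handwheel '[{"xyz":[0,-0.9,0],"angular":[-0.4,0.1,-0.5]},{"xyz":[0,0,0],"angular":[0,0,0]},{"xyz":[0,0,-1.5],"angular":[0,0,0]},{"xyz":[0,0,-1.5],"angular":[0,0,0]},{"xyz":[0,0,0],"angular":[0,0,0]}]'
python3 -c "
from s import *
show([.398,.0895,-.020],.021+np.pi/2)
"
```

```text
time: 16.52
position: [0.4087, 0.0901, 0.0312]
tool_rot: [1.199, 1.213, -1.186]
ft_force: [-0.5, -0.6, -0.1]
grip_width: 0.08
t 16.52 p [0.4087 0.0901 0.0312] x [ 0.01   0.001 -1.   ] jaw [ 0.021 -1.    -0.001] F [-0.46 -0.58 -0.09] g 0.08
rotvec deg [-0.07  0.56 -0.01]
shift cm [-1.07 -0.06 -5.12]
```

Descending drifts x forward, so I compensate before going below the eraser's top.

```bash
python3 -m handwheel '[{"xyz":[-1.2,0,0],"angular":[0,0.5,0]},{"xyz":[0,0,0],"angular":[0,0,0]},{"xyz":[-0.3,0,-0.8],"angular":[0,0,0]},{"xyz":[0,0,0],"angular":[0,0,0]}]'
python3 -c "
from s import *
show([.398,.0895,-.020],.021+np.pi/2)
"
```

```text
time: 16.85
position: [0.3936, 0.0906, 0.0234]
tool_rot: [1.196, 1.222, -1.193]
ft_force: [-1.8, 0.3, -0.6]
grip_width: 0.009
t 16.85 p [0.3936 0.0906 0.0234] x [-0.001  0.003 -1.   ] jaw [ 0.021 -1.    -0.003] F [-1.78  0.32 -0.62] g 0.01
rotvec deg [-0.18 -0.06  0.02]
shift cm [ 0.44 -0.11 -4.34]
```

```bash
python3 -m handwheel '[{"xyz":[-0.1,0,-1],"angular":[0,0,0]},{"xyz":[-0.1,0,-1],"angular":[0,0,0]},{"xyz":[-0.1,0,-1],"angular":[0,0,0]},{"xyz":[0,0,-0.6],"angular":[0,0,0]},{"xyz":[0,0,0],"angular":[0,0,0]}]'
python3 -c "
from s import *
show([.398,.0895,-.020],.021+np.pi/2)
w=get_image('wrist');cv2.imwrite('pics/w22.png',w['pixels'])
d=get_image('scene')
cv2.imwrite('pics/s22.png',cv2.resize(cv2.convertScaleAbs(d['pixels'][160:300,240:420],alpha=1.5),None,fx=4,fy=4))
"
```

```text
time: 17.27
position: [0.3919, 0.0907, -0.0143]
tool_rot: [1.198, 1.218, -1.19]
ft_force: [-0.6, -0.2, 0.1]
grip_width: 0.003
t 17.27 p [ 0.3919  0.0907 -0.0143] x [ 0.004  0.003 -1.   ] jaw [ 0.021 -1.    -0.003] F [-0.64 -0.23  0.12] g 0.0
rotvec deg [-0.17  0.2   0.03]
shift cm [ 0.61 -0.12 -0.57]
```

View pics/s22.png

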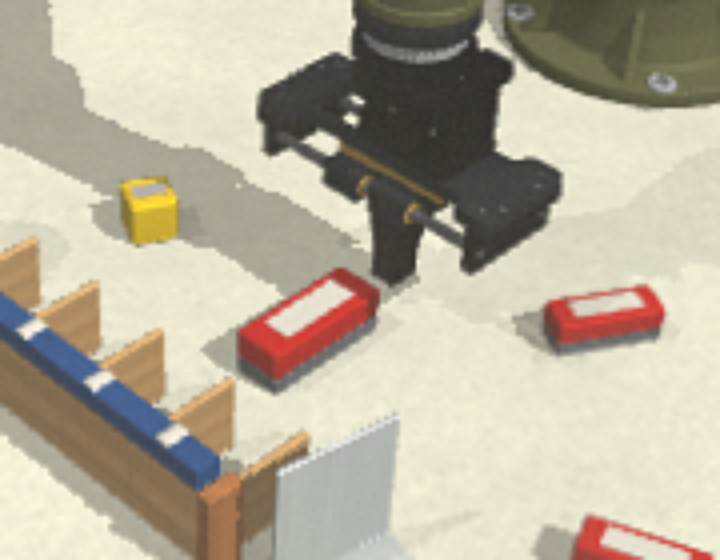

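View pics/w22.png

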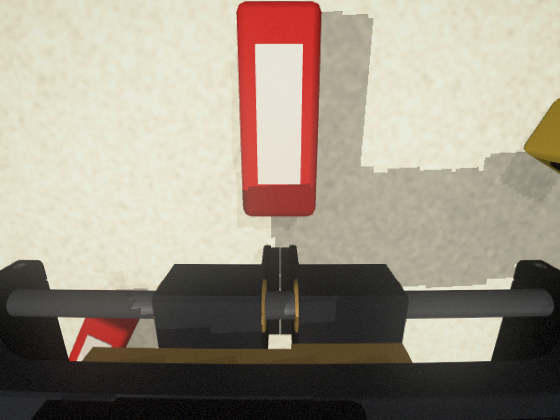

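The finger is centred behind the eraser (u 280 vs 279), about 2.5 cm short of it. Pushing +x, about 14 cm in total.

```bash
python3 -m handwheel '[{"xyz":[1,0,-0.4],"angular":[-0.1,0.2,0]},{"xyz":[1.5,0,0],"angular":[0,0,0]},{"xyz":[1.5,0,0],"angular":[0,0,0]},{"xyz":[1.5,0,0],"angular":[0,0,0]},{"xyz":[0,0,0],"angular":[0,0,0]}]'
python3 -c "
from s import *
show([.535,.092,-.018],.021+np.pi/2)
w=get_image('wrist');cv2.imwrite('pics/w23.png',w['pixels'])
"
```

```text
time: 17.78
position: [0.4501, 0.0903, -0.0159]
tool_rot: [1.195, 1.216, -1.192]
ft_force: [1.0, 0.2, 0.9]
grip_width: 0.006
t 17.78 p [ 0.4501  0.0903 -0.0159] x [ 0.003 -0.    -1.   ] jaw [ 0.02  -1.     0.001] F [1.01 0.18 0.9 ] g 0.01
rotvec deg [0.03 0.16 0.04]
shift cm [ 8.49  0.17 -0.21]
```

View pics/w23.png

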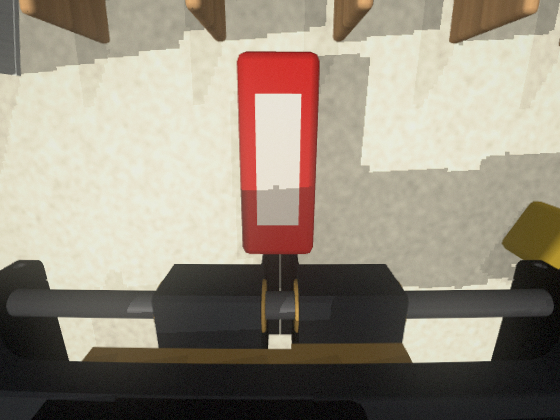

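The finger is in contact and the eraser stays straight, aimed between the dividers at u≈222 and 337. Continuing.

```bash
python3 -m handwheel '[{"xyz":[1.2,0.05,0],"angular":[0,0.1,0]},{"xyz":[1.2,0.05,0],"angular":[0,0,0]},{"xyz":[1.2,0.05,0],"angular":[0,0,0]},{"xyz":[1,0,0],"angular":[0,0,0]},{"xyz":[0,0,0],"angular":[0,0,0]}]'
python3 -c "
from s import *
show([.535,.092,-.018],.021+np.pi/2)
w=get_image('wrist');cv2.imwrite('pics/w24.png',w['pixels'])
"
```

```text
time: 18.25
position: [0.4917, 0.0915, -0.016]
tool_rot: [1.188, 1.221, -1.199]
ft_force: [0.6, 0.6, 0.1]
grip_width: 0.004
t 18.25 p [ 0.4917  0.0915 -0.016 ] x [-0.006 -0.003 -1.   ] jaw [ 0.022 -1.     0.003] F [0.61 0.57 0.14] g 0.0
rotvec deg [ 0.18 -0.35 -0.03]
shift cm [ 4.33  0.05 -0.2 ]
```

View pics/w24.png

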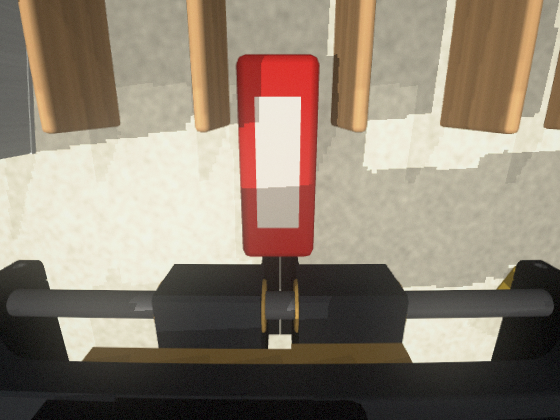

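The eraser is entering the gap, centred. Pushing on.

```bash
python3 -m handwheel '[{"xyz":[1.2,0.03,0],"angular":[0.1,-0.2,0]},{"xyz":[1.2,0.02,0],"angular":[0,0,0]},{"xyz":[0.8,0,0],"angular":[0,0,0]},{"xyz":[0.4,0,0],"angular":[0,0,0]},{"xyz":[0,0,0],"angular":[0,0,0]}]'
python3 -c "
from s import *
show([.535,.092,-.018],.021+np.pi/2)
"
python3 -m handwheel '[{"xyz":[0.3,0,0],"angular":[0,0,0]},{"xyz":[0.2,0,0],"angular":[0,0,0]},{"xyz":[0,0,0],"angular":[0,0,0]}]'
python3 -c "
from s import *
for i in range(3): d=get_image('top');show()
w=get_image('wrist');cv2.imwrite('pics/w25.png',w['pixels'])
"
```

```text
time: 18.72
position: [0.5246, 0.092, -0.0167]
tool_rot: [1.186, 1.224, -1.2]
ft_force: [0.0, -0.4, 0.0]
grip_width: -0.0
t 18.72 p [ 0.5246  0.092  -0.0167] x [-0.009 -0.003 -1.   ] jaw [ 0.023 -1.     0.003] F [ 0.01 -0.38  0.01] g -0.0
rotvec deg [ 0.18 -0.51 -0.11]
shift cm [ 1.04 -0.   -0.13]
time: 18.97
position: [0.5289, 0.0921, -0.0169]
tool_rot: [1.184, 1.226, -1.202]
ft_force: [0.4, 0.7, 0.6]
grip_width: 0.006
t 19.02 p [ 0.5289  0.0922 -0.0169] x [-0.011 -0.003 -1.   ] jaw [ 0.023 -1.     0.003] F [-0.94 -0.39 -0.01] g 0.0
t 19.07 p [ 0.5289  0.0922 -0.0168] x [-0.01  -0.003 -1.   ] jaw [ 0.023 -1.     0.003] F [-0.29 -0.25  0.1 ] g 0.0
t 19.12 p [ 0.5289  0.0921 -0.0168] x [-0.01  -0.003 -1.   ] jaw [ 0.023 -1.     0.003] F [-0.79 -0.3   0.44] g 0.0
```

View pics/w25.png

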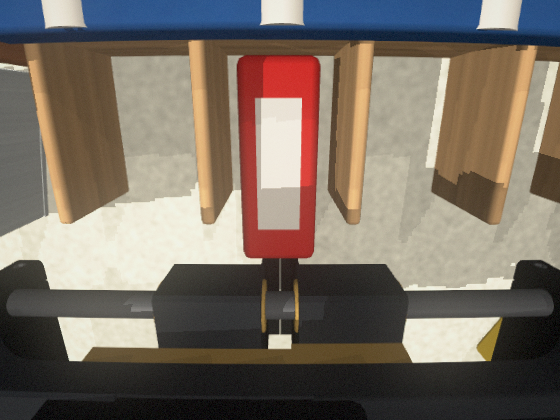

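Almost at the wall, with no force yet. I push 3 mm at a time until the force rises.

```bash
python3 -m handwheel '[{"xyz":[0.4,0,0],"angular":[0,-0.5,0]},{"xyz":[0,0,0],"angular":[0,0,0]},{"xyz":[0,0,0],"angular":[0,0,0]}]'
python3 -m handwheel '[{"xyz":[0.3,0,0],"angular":[0,0,0]},{"xyz":[0,0,0],"angular":[0,0,0]},{"xyz":[0,0,0],"angular":[0,0,0]}]'
python3 -m handwheel '[{"xyz":[0.2,0,0],"angular":[0,0,0]},{"xyz":[0,0,0],"angular":[0,0,0]},{"xyz":[0,0,0],"angular":[0,0,0]}]'
```

```text
time: 19.42
position: [0.5329, 0.0921, -0.0167]
tool_rot: [1.189, 1.218, -1.194]
ft_force: [-0.4, -1.0, -0.2]
grip_width: 0.006
time: 19.67
position: [0.5329, 0.0922, -0.017]
tool_rot: [1.185, 1.222, -1.199]
ft_force: [-0.8, -0.6, -0.1]
grip_width: 0.007
time: 19.92
position: [0.5329, 0.0921, -0.0174]
tool_rot: [1.182, 1.225, -1.202]
ft_force: [-2.0, -0.6, 0.4]
grip_width: 0.006
```

Position has stopped at x=.5329 and the reaction is growing to -2 N, so the eraser is against the wall. One firmer nudge, then look.

```bash
python3 -m handwheel '[{"xyz":[0.5,0,0],"angular":[0,-0.5,0]},{"xyz":[0.5,0,0],"angular":[0,0,0]},{"xyz":[0,0,0],"angular":[0,0,0]}]'
python3 -c "
from s import *
for i in range(2): d=get_image('scene');show()
cv2.imwrite('pics/s26.png',cv2.resize(cv2.convertScaleAbs(d['pixels'][180:300,210:360],alpha=1.5),None,fx=5,fy=5))
w=get_image('wrist');cv2.imwrite('pics/w26.png',w['pixels'])
"
```

```text
time: 20.17
position: [0.5315, 0.092, -0.0188]
tool_rot: [1.172, 1.233, -1.214]
ft_force: [1.3, 0.6, 0.4]
grip_width: 0.008
t 20.22 p [ 0.532   0.0921 -0.0188] x [-0.024 -0.009 -1.   ] jaw [ 0.025 -1.     0.009] F [ 0.02  0.08 -0.23] g 0.01
t 20.27 p [ 0.5323  0.0921 -0.0188] x [-0.023 -0.009 -1.   ] jaw [ 0.025 -1.     0.008] F [-2.47 -0.   -0.2 ] g 0.0
```

View pics/w26.png

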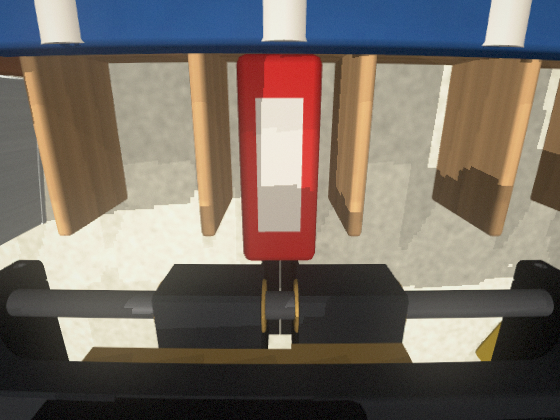

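View pics/s26.png

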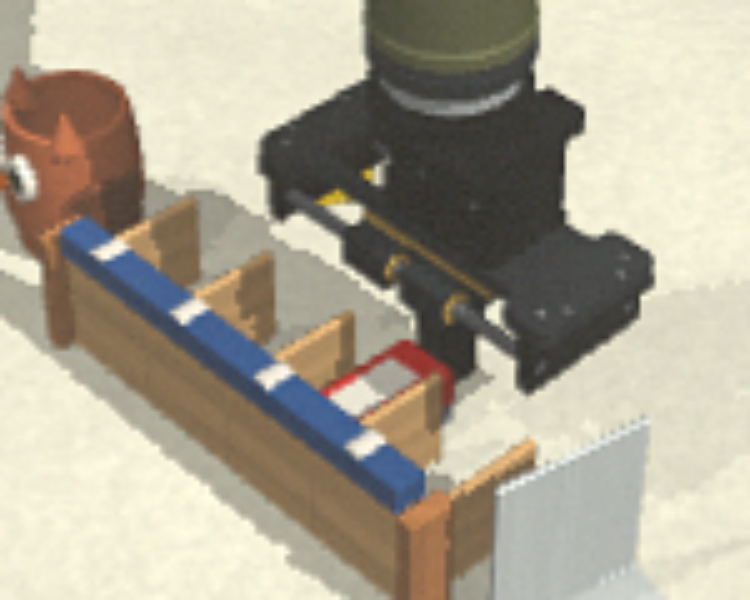

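The eraser looks fully in, with its front edge at the rail's edge in view. I'll measure its ends relative to the rack.

```bash
cat > e.py <<'E'
from s import *
from m import red,rail
th=.021; O=np.array([.6095,.0637]); # rack origin est
w=get_image('wrist'); m=cv2.morphologyEx(red(w),cv2.MORPH_CLOSE,np.ones((3,3)))
for c in cv2.findContours(m,cv2.RETR_EXTERNAL,cv2.CHAIN_APPROX_NONE)[0]:
    if cv2.contourArea(c)>2000:
        P=ray(w,c.reshape(-1,2),.034)[:,:2]; r=cv2.minAreaRect((P*1000).astype(np.float32)); print(r)
        q=(P-O)@np.array([[np.cos(th),-np.sin(th)],[np.sin(th),np.cos(th)]]); print("rack frame x",q[:,0].min(),q[:,0].max(),"y",q[:,1].min(),q[:,1].max())
show()
E
python3 e.py
python3 - <<'E'
from s import *
w=get_image('wrist')
# divider front tops (z=.055) and rail front edge
print(ray(w,[[208,234],[354,235],[496,234]],.0), ray(w,[[203,190],[366,190]],.055)); print(ray(w,[[150,54],[400,52]],.08))
E
```

```text
((593.7733764648438, 93.03591918945312), (92.43230438232422, 34.29490661621094), 1.6728436946868896)
rack frame x -0.0613535334037085 0.031116371369061 y 0.012565516501941787 0.04712086248697888
t 20.37 p [ 0.5323  0.0921 -0.0188] x [-0.023 -0.009 -1.   ] jaw [ 0.024 -1.     0.008] F [-2.34  0.54  0.28] g 0.01
[[ 0.54598962  0.13424181  0.        ]
 [ 0.54713976  0.04682438  0.        ]
 [ 0.54932858 -0.04117183  0.        ]] [[0.58830792 0.12264657 0.055     ]
 [0.58970389 0.05934606 0.055     ]]
[[0.63287881 0.12915582 0.08      ]
 [0.63505306 0.06176428 0.08      ]]
```

Eraser in the rack frame: x from -61 to +31 mm (wall at 32), y centre 29.8 mm, yaw 1.7°, so it is home. Now I back off, lift and check.

```bash
python3 -m handwheel '[{"xyz":[-1,0,0],"angular":[0,0,0]},{"xyz":[-2,0,0],"angular":[0,0,0]},{"xyz":[-1,0,1],"angular":[0,0,0]},{"xyz":[0,0,3],"angular":[0,0,0]},{"xyz":[0,0,3.5],"angular":[0,0,0]}]'
python3 -m handwheel '[{"xyz":[-1,0,3.5],"angular":[0,-1,0]},{"xyz":[0,0,3],"angular":[0,0,0]},{"xyz":[0,0,0],"angular":[0,0,0]},{"xyz":[0,0,0],"angular":[0,0,0]}]'
python3 e.py; python3 m.py; python3 -c "
from s import *
w=get_image('wrist');cv2.imwrite('pics/w27.png',w['pixels'])
d=get_image('scene');cv2.imwrite('pics/s27.png',d['pixels'])"
```

```text
time: 20.83
position: [0.487, 0.0904, 0.052]
tool_rot: [1.172, 1.235, -1.217]
ft_force: [0.5, -0.3, 0.6]
grip_width: 0.008
time: 21.17
position: [0.4819, 0.0904, 0.1279]
tool_rot: [1.19, 1.206, -1.19]
ft_force: [-0.9, -0.2, -1.3]
grip_width: 0.004
((593.5556640625, 93.06720733642578), (91.96717071533203, 34.77744674682617), 1.228947401046753)
rack frame x -0.061310677581894346 0.03066532173598805 y 0.012325124686817693 0.047099811126084926
t 21.22 p [0.4826 0.0906 0.1281] x [ 0.011 -0.01  -1.   ] jaw [ 0.023 -1.     0.01 ] F [0.82 0.63 0.58] g 0.0
top [286.96 167.81] 201 [[ 0.6452 -0.0257  0.081 ]]
top [267.88 168.24] 177 [[0.6438 0.0344 0.081 ]]
top [248.74 168.55] 196 [[0.6428 0.0946 0.081 ]]
top [229.83 168.95] 177 [[0.6415 0.1542 0.081 ]]
rail corners [[ 0.648   0.1828  0.08  ]
 [ 0.6526 -0.0545  0.08  ]
 [ 0.637  -0.0548  0.08  ]
 [ 0.6323  0.1824  0.08  ]]
scene [230.97 229.8 ] 340 [[ 0.6476 -0.025   0.081 ]]
scene [246.83 241.95] 383 [[0.6464 0.0351 0.081 ]]
scene [263.77 254.86] 420 [[0.6451 0.0949 0.081 ]]
scene [282.06 268.7 ] 453 [[0.6435 0.1549 0.081 ]]
top 63.0 ((591.0462646484375, 92.87834167480469), (88.30381774902344, 29.36427116394043), 0.20642954111099243)
scene 80.5 ((479.58624267578125, 355.437255859375), (26.159177780151367, 68.36994934082031), 22.413734436035156)
[[ 0.59757017 -0.13211     0.05      ]]
[[ 0.46564556 -0.06615346  0.05      ]]
```

View pics/w27.png

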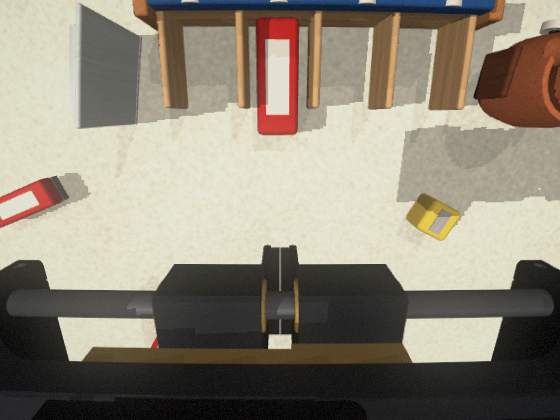

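View pics/s27.png

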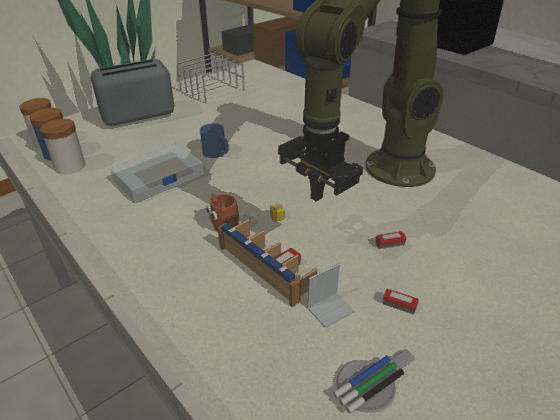

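The wrist view shows the eraser at (277,75) in the third gap from the owl, against the back wall. The scene view shows the owl (224,210), cube (277,212), bookend (325,295) and the rest unmoved, the rail up, and the gripper clear. Handing in.

```bash
python3 -c "
from bench import *
print(close_job())"
```

```text
the job is handed in; nothing more can be done
None
```

The job is done and handed in at about 21 s; no verdict was reported. I ran the closed fingertip along the rail from the owl's (right) end and pressed it over bumps 1 and 2 and onto bump 3. Fz was about 2.5 N on the bumps and 1.7–2 N on the plain rail, and I lifted before the fourth bump. I then squared the largest eraser between the fingers, slid it across the counter, and pushed it from behind into the third gap until it stopped at the wall.

**Eraser:** the last wrist-camera measurement put its front end about 1 mm from the back wall. Its centre was about 0.3 mm off the gap's middle, within about 0.01 rad of the rack's direction. The top view read about 3 mm less deep, from a small and shadowed patch.

**Rest of the scene:** the bump positions read the same as at the start, so the rail is back up. In the scene picture the owl, cube, bookend, document box, spoon rest and mug looked unmoved. I checked these only by eye, not by measurement.

**What disagreed:**
- **TCP height:** the reported TCP was about 31 mm lower than the real fingertip, in the pictures and by touch, so I found the pressing height by force.
- **Squaring the eraser:** closing the fingers on it at 3–5 N did not turn it. I turned the tool to its angle and rotated it while pushing. The fingers stayed close on both sides with a light hold (limit 3 N), so part of that slide may have been more a drag than a pure push.

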